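Seat the hexagonal ink pot in its desk stand

ROBOT

A 6-joint arm with a two-finger parallel gripper is mounted at the origin on the work surface. World frame = base frame: x ahead of the robot, y to its left, z up, the work surface at z = 0. Lengths are in m, angles in rad, forces in N, time in s.
With the tool pointing down it reaches from about 0.35 to 0.775 m from the base axis. Payload 5.5 kg.
Tool frame: the origin (TCP) lies at the very end of the fingers, on their centre line; the grasp point (between the pads) lies 19 mm behind it; x points along the fingers, y is the direction in which the jaws open and shut, and the axes are right-handed (so a half turn about x gives the same grasp; the last joint's range is limited). The gripper opens to 85 mm and grips with 20 to 120 N. Pads are 22 mm wide; open, the fingers measure 114 mm over their backs; the gripper's body (76 mm by 85 mm) begins 54 mm behind the grasp point. The pads swing forward as they close: fully open they stand 13 mm farther back than shut.
Start: joints at [1.005, 0.313, 0.046, 1.304, 0, 1.431], TCP at [0.238, 0.524, 0.193] pointing down, gripper open.
Joint ranges: [-2.76, 2.76], [-0.86, 1.69], [-1.03, 1.26], [-2.2, 2.34], [-1.47, 1.5], [-3.14, 3.14]. Speed limits (rad/s): [2.57, 2.57, 3.14, 3.14, 3.14, 3.14].

INTERFACE

Orientations are given as a unit quaternion [w, x, y, z].
In Python, from workcell import env gives the robot as it stands.
- The arm moves only by the tool drive_tool, never from a script. Its argument "plan" is a list that holds one entry, the list of rows, each a list of 7 numbers: the shift along the tool's x, y, z in cm, then the turn, a rotation vector about the tool's x, y, z in degrees, then the opening, from 0 (shut) to 1 (fully open). In form: [[[tx, ty, tz, wx, wy, wz, fingers], ...]]. A call has exactly 5 rows; each row shifts and turns the commanded pose from where the row before left it, along the tool's axes as they then stand; what a row does not reach is not made up. A row lasts 1/12 s, in which the tool goes at most 41.7 mm and 7.16 degrees, less where a joint would pass 70% of its speed; a pose out of reach is approached as far as the arm can. A call with a gripper value outside its range is refused whole. The fingers move at their own pace and stop on an object; "squeeze" is the grip in N (left out, the last holds). Time passes only in rows, so rows that do not move let the fingers close, or fill a call up. It gives the time, the measured TCP pose, the force and the opening at its end, in the units of the state.
- env.get_state(): the state, without advancing time (a new reading comes with each control period).
- env.read_camera(name): name is "side" or "top"; returns the picture (480x640x3 uint8, red, green, blue); there is no depth.
- env.camera_model(name): a dict with "camera_matrix" (3x3 intrinsics, pixels), "camera_from_world" (4x4, takes a point from world to camera coordinates). Camera axes: x right, y down, z forward; pixel columns grow to the right and rows downward; lengths in m; the calibration is good to about 2 mm. A picture is of the moment at which its call begins. camera_model takes no time and is no camera call.
- env.hand_in(): hands the job in, once; it reports no verdict.
The state is a dict: "clock": time; "joint_pos": joint angles; "qvel": joint speeds; "tau": joint torques, N m; "tcp_pos": TCP position; "orientation": TCP orientation; "wrist_force": force on the tool from outside, world axes, zero at the start; "ft_torque": the same for the moment, N m; "finger_gap": finger opening in m.
Only numpy, scipy, OpenCV 4.12 (cv2) and the standard library are available. Lean on these libraries where they do the work, as an engineer would, in place of code of your own. Each camera call takes 0.05 s, during which the arm holds its last target.

TASK

Tidy the calligraphy desk: slide the red cover of the wooden desk stand fully open, then pick up the hexagonal blue ink pot and settle it upright into the six-sided pocket of the yellow collar, feeling and shuffling gently until it has dropped fully home, and let go of it. Keep the pot upright, never bear on the stand with it harder than about 20 N, and leave the palette, brush, ink bottle and paperweight where they are.

Things in the scene. Friction and masses are not known exactly. Their poses are not given: they have to be found in the camera images.
- ink_pot: Closed hexagonal ink pot, blue glazed ceramic, 40 mm across flats (46 mm across corners), straight-sided and 66 mm high, with a round black lid 33 mm across and 5 mm high on top (71 mm in all), 110 to 220 g, loose. Origin: centre of its underside; z up; two opposite flats face its own +x and -x, the others lie every 60 degrees. It stands upright on the desk at the start; it fits its pocket in any of the six turns.
- stand: Fixed wooden desk stand, 110 mm (own x) by 210 mm (own y) with an 8 mm thick deck and two wooden rails, 7 mm wide, along its long edges, their tops 28 mm above the desk. Origin: centre of its underside, on the desk; its y axis is the direction in which the cover opens. It carries the yellow collar and the red cover. The collar stands on the grey foam pad, which yields 1 mm per 6 N pressed down, at most 3 mm, and springs back; nothing else gives.
- pocket (a point): Nominal centre of the pocket's floor (a grey foam pad on the deck, top 12 mm above the desk), on the stand's x = 0, 50 mm to the -y side of its origin. The collar was set by hand: its real centre lies up to 5 mm off along the stand's x and up to 5 mm along its y, and it is turned up to 3 degrees, which no reading shows; it stays put sideways. The closed cover hides it.
- cover (a joint): Travel in m of the red cover along the stand's +y: 0 to 0.010 at the start (closed, over the pocket), 0.080 at its stop (fully open). About 2 N of friction; stays where left. Plate 108 mm (stand x) by 80 mm (stand y), 4 mm thick, top 32.5 mm above the desk, does not lift off.
- cover_tab (a point): Centre of the top of the cover's upright white tab, 62.5 mm above the desk; the tab is 34 mm wide along the stand's x, 14 mm thick along the stand's y and stands 30 mm up from the cover. It moves with the cover, along the stand's y.
- palette: White ceramic flower-shaped palette of six small round wells, 94 mm across, 12 mm high, loose; origin under its centre. Bystander.
- writing_brush: Dark writing brush, 226 mm long, 16 mm thick, lying on the desk, loose; origin under its middle, its own x along the shaft towards the bristles. Bystander.
- ink_bottle: Small black ink bottle with green cap, 44 mm across, 75 mm high, loose; origin under its centre. Bystander.
- paperweight: Brass bar paperweight, 30 by 160 by 16 mm, long along its own y, loose; origin under its centre. Bystander.
- mouth (a point): Nominal centre of the pocket's mouth, 14 mm above point pocket (same error). Yellow collar: six walls 11 mm thick, 14 mm high, rim 26 mm above the desk, around a six-sided pocket 44 mm across flats, 14 mm deep, no chamfer; flats face the stand's +x, -x and every 60 degrees. A pot set off-centre on the rim bears on the side towards which it is off.
Mind the look-alikes: they are no part of the job. Several things have the shape of the ink_pot; the one meant has the colours described above.

How it is judged:
By the outcome, as a careful person would: the job done as asked, in the order asked, and still so for the second after the job is handed in, with the robot touching nothing.
It also fails if it takes over 72 s, if anything falls off the work surface, if the arm or the gripper's body presses on something with over 40 N, if the wrist force passes 120 N, or if a joint passes its speed limit or range.

## Working session

There is one attempt and no reset: what is moved stays moved. The work goes in short steps, Python scripts to look and compute and a tool call to move; the robot and the scene stay as the last step left them, time stands still between calls to the robot, and variables do not carry over. Pictures are saved under pics/ and viewed, and the job is handed in when it is done.

Besides the shell and the picture viewer there is one more tool, called after "Request:" as a command line: name --argument value ..., lists and objects as JSON in quotes. drive_tool: Moves the arm, as the interface text tells. Its arguments: {"type":"object","properties":{"plan":{"type":"array","items":{"type":"array","items":{"type":"array","items":{"type":"number"}}}},"squeeze":{"type":"number"}},"required":["plan"]}

```bash
ls; mkdir -p pics
python3 - <<'E'
from workcell import env
import cv2,json
for n in("top","side"):
    im=env.read_camera(n); cv2.imwrite(f"pics/{n}0.png",im[:,:,::-1])
    m=env.camera_model(n); print(n,m)
print(env.get_state())
E
```

```text
pics
top {'camera_matrix': array([[551.5203787 ,   0.        , 312.84958916],
       [  0.        , 551.5203787 , 238.01047422],
       [  0.        ,   0.        ,   1.        ]]), 'camera_from_world': array([[-1.64074245e-03, -9.99814988e-01,  1.91650077e-02,
        -3.40855668e-02],
       [-9.93778651e-01, -5.04005110e-04, -1.11372075e-01,
         5.68377525e-01],
       [ 1.11361129e-01, -1.92285084e-02, -9.93593963e-01,
         1.02484423e+00],
       [ 0.00000000e+00,  0.00000000e+00,  0.00000000e+00,
         1.00000000e+00]])}
side {'camera_matrix': array([[565.41508146,   0.        , 312.55960895],
       [  0.        , 565.41508146, 254.96742055],
       [  0.        ,   0.        ,   1.        ]]), 'camera_from_world': array([[ 0.70326625, -0.71084208, -0.01095981, -0.38323191],
       [-0.41454088, -0.39750126, -0.81862605,  0.25680751],
       [ 0.5775573 ,  0.58025536, -0.57422232,  0.91277417],
       [ 0.        ,  0.        ,  0.        ,  1.        ]])}
{'clock': 0.1, 'joint_pos': array([1.00541041e+00, 3.13926953e-01, 4.50614465e-02, 1.30358235e+00,
       1.73318415e-05, 1.43118200e+00]), 'qvel': array([ 0.00062037, -0.00035593,  0.00259994, -0.00097987,  0.00125484,
        0.00094686]), 'tau': array([ 1.83012624e-03, -4.81724596e+01,  2.99244976e+01,  1.27151952e-02,
       -2.06924101e-04, -1.44246292e-05]), 'tcp_pos': array([0.23721535, 0.5232115 , 0.19178441]), 'orientation': array([ 0.69093646,  0.1488526 ,  0.69135114, -0.14994437]), 'wrist_force': array([-0.71918509,  0.69949043,  0.18651719]), 'ft_torque': array([-7.22493046e-05,  2.69807839e-02,  4.76196366e-02]), 'finger_gap': 0.08573039502503554}
```

View pics/top0.png

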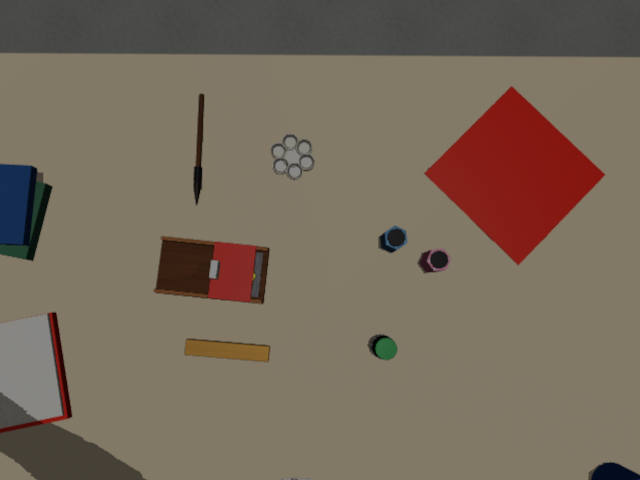

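View pics/side0.png

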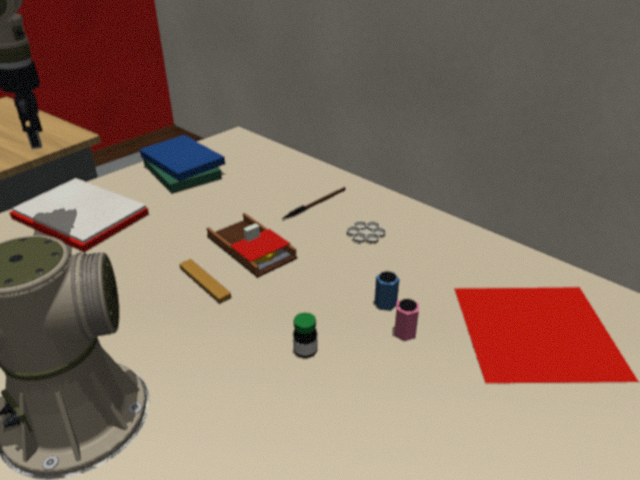

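The top view shows the stand around (213,270), its cover and tab at (214,270), and +y opening towards image left. There are two pot shapes: blue at top (395,238) and side (387,290), and pink at top (437,260) and side (406,320). The blue one with the black lid fits the description. I'll confirm it in a crop and measure.

```bash
cat > h.py <<'E'
import numpy as np,cv2
from workcell import env
def ray(n,uv):
    m=env.camera_model(n);K=np.array(m["camera_matrix"]);T=np.array(m["camera_from_world"])
    R=T[:3,:3];o=-R.T@T[:3,3];d=R.T@np.linalg.solve(K,[uv[0],uv[1],1.]);return o,d
def onz(n,uv,z):
    o,d=ray(n,uv);return (o+d*(z-o[2])/d[2])
def proj(n,p):
    m=env.camera_model(n);T=np.array(m["camera_from_world"]);q=T[:3,:3]@np.array(p)+T[:3,3];q=np.array(m["camera_matrix"])@q;return q[:2]/q[2]
def two(a,b):
    (o1,d1),(o2,d2)=ray("top",a),ray("side",b)
    A=np.stack([d1,-d2],1);s=np.linalg.lstsq(A,o2-o1,rcond=None)[0]
    p,q=o1+s[0]*d1,o2+s[1]*d2;return (p+q)/2,np.linalg.norm(p-q)
def comps(mask,mn=30):
    n,l,s,c=cv2.connectedComponentsWithStats(mask.astype(np.uint8));return [(c[i].round(1),s[i],l==i) for i in range(1,n) if s[i,4]>=mn]
E
python3 - <<'E'
from h import *
T=cv2.imread("pics/top0.png");S=cv2.imread("pics/side0.png")
a=cv2.resize(T[200:310,340:480],None,fx=4,fy=4,interpolation=cv2.INTER_CUBIC)
b=cv2.resize(T[225:315,145:280],None,fx=4,fy=4,interpolation=cv2.INTER_CUBIC)
c=np.zeros((800-0,560,3),np.uint8)[:a.shape[0]+b.shape[0]]
c[:a.shape[0],:a.shape[1]]=a;c[a.shape[0]:,:b.shape[1]]=b
c=cv2.resize(c,None,fx=.74,fy=.74);cv2.imwrite("pics/crop1.png",c)
s=cv2.resize(S[205:350,200:430],None,fx=3.4,fy=3.4,interpolation=cv2.INTER_CUBIC);cv2.imwrite("pics/crop2.png",s)
print(c.shape,s.shape)
E
```

```text
(592, 414, 3) (493, 782, 3)
```

View pics/crop1.png

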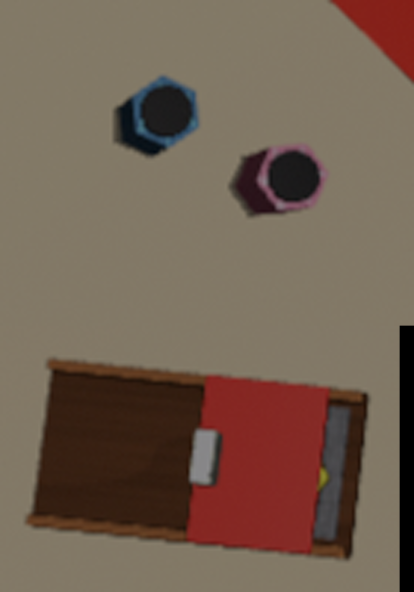

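View pics/crop2.png

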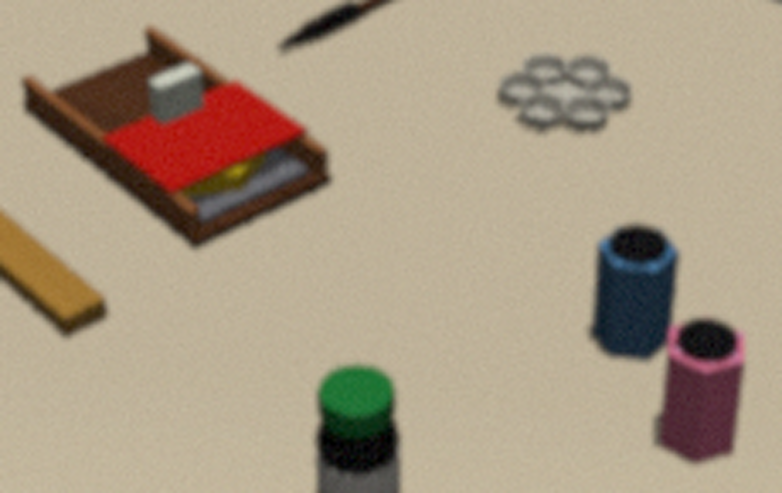

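The crops show the blue pot at top (395,238), alone with its black lid; the pink look-alike stands clear to its right. Next I'll measure both.

Run:
```python
from h import *
T=cv2.imread("pics/top0.png");S=cv2.imread("pics/side0.png")
H=cv2.cvtColor(T,cv2.COLOR_BGR2HSV);HS=cv2.cvtColor(S,cv2.COLOR_BGR2HSV)
def sub(mask,x0,x1,y0,y1):
    m=np.zeros(mask.shape,np.uint8);m[y0:y1,x0:x1]=mask[y0:y1,x0:x1];return m
# red cover
red=((H[...,0]<5)|(H[...,0]>175))&(H[...,1]>170)&(H[...,2]>90)
m=sub(red,150,280,230,310); 
k=max(comps(m),key=lambda c:c[1][4]);r=cv2.minAreaRect(np.argwhere(k[2])[:,::-1].astype(np.float32))
bp=cv2.boxPoints(r);W=np.array([onz("top",p,.0325) for p in bp]);print("cover px",bp.round(1).tolist());print(W.round(4).tolist(),"sides",np.linalg.norm(W-np.roll(W,-1,0),axis=1).round(4),"ctr",W.mean(0).round(4))
# stand silhouette (not desk)
st=sub((H[...,1]>110),148,276,232,308)
k=max(comps(st),key=lambda c:c[1][4]);r=cv2.minAreaRect(np.argwhere(k[2])[:,::-1].astype(np.float32))
bp=cv2.boxPoints(r);W=np.array([onz("top",p,.028) for p in bp]);print("stand px",bp.round(1).tolist());print(W.round(4).tolist(),"sides",np.linalg.norm(W-np.roll(W,-1,0),axis=1).round(4),"ctr",W.mean(0).round(4))
# tab top
tb=sub((H[...,1]<60)&(H[...,2]>115),200,225,250,290)
for c in comps(tb,20): print("tab",c[0],c[1],onz("top",c[0],.0625).round(4), cv2.minAreaRect(np.argwhere(c[2])[:,::-1].astype(np.float32)))
# lid
lid=sub(H[...,2]<45,375,410,220,256)
for c in comps(lid,20): print("dark",c[0],c[1])
b=T[220:256,378:410];print(H[238,384:410].tolist());print(H[225:256,395].tolist())
```

```text
cover px [[207.39999389648438, 297.29998779296875], [213.39999389648438, 241.5], [255.5, 246.0], [249.60000610351562, 301.79998779296875]]
[[0.4556, 0.1646, 0.0325], [0.5615, 0.1554, 0.0325], [0.553, 0.075, 0.0325], [0.4471, 0.0852, 0.0325]] sides [0.1063 0.0808 0.1064 0.0799] ctr [0.5043 0.1201 0.0325]
stand px [[153.8000030517578, 292.0], [159.6999969482422, 235.39999389648438], [268.8999938964844, 246.89999389648438], [262.8999938964844, 303.5]]
[[0.4658, 0.2668, 0.028], [0.5737, 0.2587, 0.028], [0.5517, 0.0499, 0.028], [0.4438, 0.0604, 0.028]] sides [0.1082 0.2099 0.1083 0.2075] ctr [0.5087 0.1589 0.028 ]
tab [213.1 268.5] [209 260   9  18 110] [0.5083 0.1501 0.0625] ((213.0692596435547, 268.4461669921875), (6.2017364501953125, 17.4888973236084), 7.125016689300537)
dark [395.7 237.2] [388 229  17  17 220]
dark [385.  244.2] [380 234  15  18 105]
[[104, 142, 27], [104, 136, 90], [104, 131, 109], [103, 137, 67], [150, 10, 26], [150, 9, 30], [0, 9, 29], [0, 9, 29], [0, 0, 29], [165, 17, 30], [0, 9, 29], [0, 0, 28], [0, 0, 28], [0, 0, 28], [150, 9, 28], [0, 9, 28], [0, 0, 28], [150, 9, 27], [150, 9, 29], [0, 0, 27], [103, 66, 35], [104, 132, 89], [102, 61, 105], [20, 32, 119], [19, 55, 130], [19, 53, 130]]
[[45, 5, 106], [104, 115, 106], [104, 131, 107], [103, 125, 86], [103, 73, 42], [0, 0, 26], [30, 9, 27], [120, 9, 28], [0, 9, 28], [0, 0, 28], [0, 0, 29], [0, 0, 28], [0, 0, 27], [0, 0, 28], [150, 9, 28], [0, 9, 30], [165, 18, 29], [0, 9, 30], [165, 17, 30], [0, 9, 30], [135, 21, 24], [104, 136, 79], [104, 131, 109], [104, 133, 94], [104, 143, 57], [30, 15, 50], [21, 49, 105], [20, 53, 130], [19, 55, 130], [20, 53, 130], [19, 55, 131]]
```

Run:
```python
from h import *
from scipy.spatial.transform import Rotation as Ro
T=cv2.imread("pics/top0.png");S=cv2.imread("pics/side0.png")
f=8
def pot(x0,x1,y0,y1,h0,h1):
    c=cv2.resize(T[y0:y1,x0:x1],None,fx=f,fy=f,interpolation=cv2.INTER_CUBIC);H=cv2.cvtColor(c,cv2.COLOR_BGR2HSV)
    top=((H[...,0]>h0)&(H[...,0]<h1)&(H[...,1]>50)&(H[...,2]>72)).astype(np.uint8)
    k=max(comps(top,50),key=lambda c:c[1][4])[2].astype(np.uint8)
    cn=np.vstack(cv2.findContours(k,cv2.RETR_EXTERNAL,cv2.CHAIN_APPROX_NONE)[0]);hull=cv2.convexHull(cn)
    q=(hull[:,0,:].astype(float)+.5)/f-.5+[x0,y0]
    W=np.array([onz("top",p,.066)[:2] for p in q])
    # support widths over angle
    a=np.radians(np.arange(0,180,1));d=np.stack([np.cos(a),np.sin(a)],1);P=W@d.T;w=P.max(0)-P.min(0)
    s=np.array([w[i]+w[i+60]+w[(i+120)] for i in range(60)])/3;i=s.argmin()
    mid=(P.max(0)+P.min(0))/2
    ctr=np.linalg.lstsq(d,mid,rcond=None)[0]
    print("flat normal angle mod60:",i,"mean width",s[i].round(4),"w",w[[i,i+60,i+120]].round(4),"max",s.max().round(4),"ctr",ctr.round(4))
    return ctr
pot(375,412,220,258,95,112)
pot(418,455,243,278,140,179)
lid=np.zeros(T.shape[:2],np.uint8);H=cv2.cvtColor(T,cv2.COLOR_BGR2HSV)
print("lid ctr",onz("top",(395.7,237.2),.071).round(4))
# side view lid
HS=cv2.cvtColor(S,cv2.COLOR_BGR2HSV);m=np.zeros(S.shape[:2],np.uint8);m[265:290,370:402]=(HS[265:290,370:402,2]<55)&(HS[265:290,370:402,1]<90)
for c in comps(m,20): print("side lid",c[0],c[1],two((395.7,237.2),c[0]),onz("side",c[0],.071).round(4))
for n,px in(("ink bottle",(385,348)),("palette",(292,157))): print(n,onz("top",px,.075 if n[0]=='i' else .012).round(3))
st=env.get_state();q=st["orientation"];print(Ro.from_quat([q[1],q[2],q[3],q[0]]).as_matrix().round(3))
```

```text
flat normal angle mod60: 34 mean width 0.0401 w [0.0397 0.0404 0.0403] max 0.0449 ctr [ 0.5659 -0.1872]
flat normal angle mod60: 8 mean width 0.0412 w [0.0412 0.0411 0.0413] max 0.0453 ctr [ 0.5248 -0.2659]
lid ctr [ 0.5656 -0.187   0.071 ]
side lid [387.4 276.2] [380 272  15   9  90] (array([ 0.56490189, -0.18647964,  0.06839955]), np.float64(0.0027561891390465313)) [ 0.5609 -0.1877  0.071 ]
ink bottle [ 0.364 -0.163  0.075]
palette [0.732 0.006 0.012]
[[-0.001  0.413  0.911]
 [-0.001  0.911 -0.413]
 [-1.    -0.002 -0.   ]]
```

Request:
drive_tool --plan '[[[0.8, 0, 0, -3.7, 0, 0, 1], [0.8, 0, 0, -3.7, 0, 0, 1], [0.8, 0, 0, -3.7, 0, 0, 1], [0.8, 0, 0, -3.7, 0, 0, 1], [0.8, 0, 0, -3.6, 0, 0, 1]]]'

```text
clock: 0.52
tcp_pos: [0.2373, 0.5234, 0.1517]
orientation: [0.706, 0.036, 0.706, -0.036]
wrist_force: [-0.1, -0.5, 0.1]
finger_gap: 0.0856
```

```bash
cat >> h.py <<'E'
from scipy.spatial.transform import Rotation as Ro
def go(p,alpha=None):
    s=env.get_state();q=s["orientation"];R=Ro.from_quat([q[1],q[2],q[3],q[0]]).as_matrix()
    a=np.degrees(np.arctan2(R[1,1],R[0,1]))
    d=R.T@(np.array(p)-s["tcp_pos"])*100
    print("t",round(s["clock"],2),"tcp",s["tcp_pos"].round(4),"alpha",a.round(2),"tilt",np.degrees(np.arccos(-R[2,0])).round(2),"F",s["wrist_force"].round(1),"M",s["ft_torque"].round(2),"gap",round(s["finger_gap"],4),"j",np.degrees(s["joint_pos"]).round(0))
    print("tool shift cm",d.round(2), "" if alpha is None else f"wx {a-alpha:.2f}")
def stand(x,y): 
    a=np.radians(-6.0);return np.array([.5087,.1589])+[x*np.cos(a)-y*np.sin(a),x*np.sin(a)+y*np.cos(a)]
E
python3 -c "
from h import *
go([.5079,.1509,.12],84)"
```

```text
t 0.52 tcp [0.2373 0.5234 0.1517] alpha 84.18 tilt 0.05 F [-0.1 -0.5  0.1] M [-0.    0.01  0.  ] gap 0.0856 j [58. 19. -2. 69.  0. 63.]
tool shift cm [  3.19 -34.31  30.69] wx 0.18
```

Request:
drive_tool --plan '[[[0, -2.29, 2.05, 0, 0, 0, 1], [0, -2.29, 2.05, 0, 0, 0, 1], [0, -2.29, 2.05, 0, 0, 0, 1], [0, -2.29, 2.05, 0, 0, 0, 1], [0, -2.29, 2.05, 0, 0, 0, 1]]]'

```text
clock: 0.93
tcp_pos: [0.3277, 0.3977, 0.1521]
orientation: [0.706, 0.037, 0.706, -0.037]
wrist_force: [0.7, 0.0, -0.8]
finger_gap: 0.0853
```

Request:
drive_tool --plan '[[[0, -2.29, 2.05, 0, 0, 0, 1], [0, -2.29, 2.05, 0, 0, 0, 1], [0, -2.29, 2.05, 0, 0, 0, 1], [0, -2.29, 2.05, 0, 0, 0, 1], [0, -2.29, 2.05, 0, 0, 0, 1]]]'

```text
clock: 1.35
tcp_pos: [0.4178, 0.2731, 0.1523]
orientation: [0.706, 0.037, 0.706, -0.037]
wrist_force: [0.0, 0.0, -1.1]
finger_gap: 0.0848
```

Request:
drive_tool --plan '[[[0, -2.29, 2.05, 0, 0, 0, 0.6], [0, -2.29, 2.05, 0, 0, 0, 0.6], [0, -2.29, 2.05, 0, 0, 0, 0.6], [0, -2.29, 2.05, 0, 0, 0, 0.6], [0, -2.29, 2.04, 0, 0, 0, 0.6]]]'

```text
clock: 1.77
tcp_pos: [0.5078, 0.1485, 0.1523]
orientation: [0.706, 0.037, 0.706, -0.037]
wrist_force: [1.0, 0.4, 0.6]
finger_gap: 0.051
```

```bash
python3 -c "
from h import *
go([.5079,.1509,.0395],84)"
```

```text
t 1.77 tcp [0.5078 0.1485 0.1523] alpha 83.99 tilt 0.04 F [1.  0.4 0.6] M [-0.02 -0.04  0.02] gap 0.051 j [ 8. 14. -9. 68.  0. 14.]
tool shift cm [11.28  0.24 -0.  ] wx -0.01
```

Request:
drive_tool --plan '[[[2.5, 0.24, 0, 0, 0, 0, 0.6], [2.5, 0, 0, 0, 0, 0, 0.6], [2.5, 0, 0, 0, 0, 0, 0.6], [2.2, 0, 0, 0, 0, 0, 0.6], [1.5, 0, 0, 0, 0, 0, 0.6]]]'

```text
clock: 2.18
tcp_pos: [0.5059, 0.1519, 0.0379]
orientation: [0.705, 0.037, 0.707, -0.037]
wrist_force: [0.1, 0.0, -0.3]
finger_gap: 0.0512
```

Request:
drive_tool --plan '[[[0, 0, 0, 0, 0, 0, 0], [0, 0, 0, 0, 0, 0, 0], [0, 0, 0, 0, 0, 0, 0], [0, 0, 0, 0, 0, 0, 0], [0, 0, 0, 0, 0, 0, 0]]]' --squeeze 20

```text
clock: 2.6
tcp_pos: [0.5088, 0.1526, 0.042]
orientation: [0.707, 0.037, 0.705, -0.037]
wrist_force: [0.8, 0.2, -0.3]
finger_gap: 0.0002
```

```bash
python3 -c "
from h import *
go([*stand(0,.063),.0395],84)
cv2.imwrite('pics/s1.png',env.read_camera('side')[:,:,::-1])"
```

```text
t 2.6 tcp [0.5088 0.1526 0.042 ] alpha 84.01 tilt 0.15 F [ 0.8  0.2 -0.3] M [0.04 0.02 0.04] gap 0.0002 j [  8.  18. -19.  53.   0.  14.]
tool shift cm [ 0.25  6.93 -0.07] wx 0.01
```

View pics/s1.png

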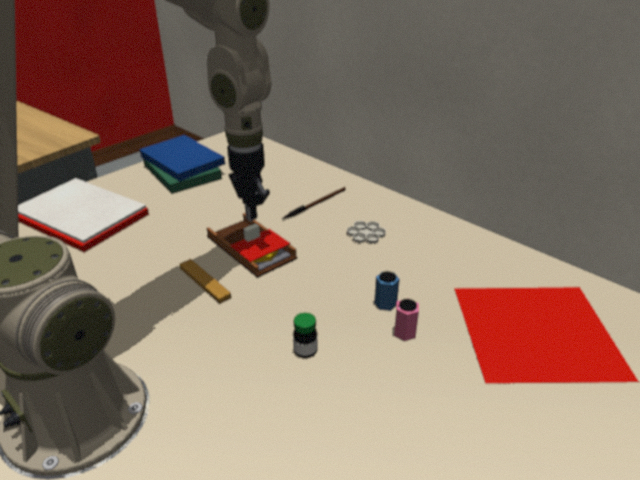

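```bash
python3 -c "
from h import *
s=env.get_state();print(s['tcp_pos'],proj('side',s['tcp_pos']),proj('top',s['tcp_pos']))
im=env.read_camera('side');cv2.imwrite('pics/s2.png',cv2.resize(im[190:290,190:310],None,fx=5,fy=5)[:,:,::-1])
im=env.read_camera('top');cv2.imwrite('pics/t2.png',cv2.resize(im[210:330,130:290],None,fx=4,fy=4)[:,:,::-1])"
```

```text
[0.50856186 0.15256343 0.0417976 ] [252.73426937 233.22627043] [213.58045932 268.98857936]
```

View pics/s2.png

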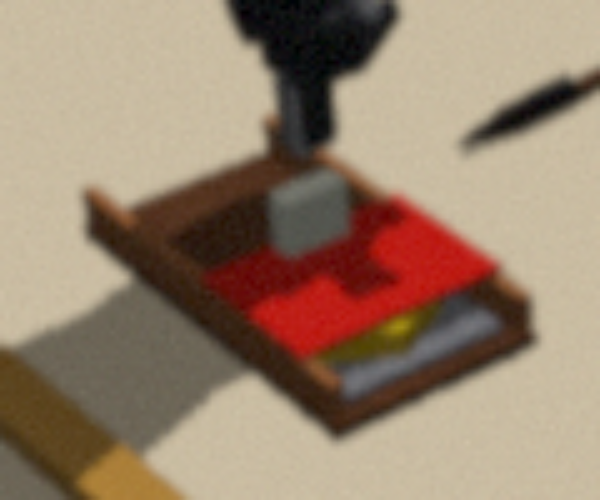

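View pics/t2.png

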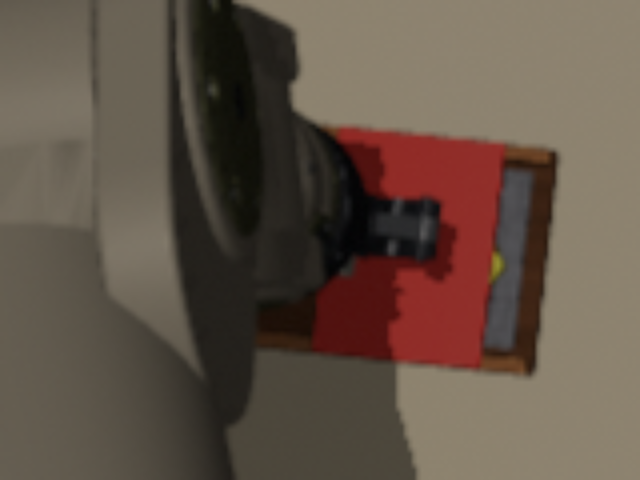

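```bash
python3 -c "
from h import *
print(two((237,266),(251,220)), two((236,270),(251,219)))
for z in(.04,.06,.08,.1): print(z,onz('top',(235,266),z),onz('side',(250,219),z))
for k in range(3):
  print(env.get_state()['tcp_pos'],env.get_state()['clock'])
print(env.get_state())
for n in('side','top'): print(env.camera_model(n)['camera_from_world'])
"
```

```text
(array([0.49740704, 0.11253123, 0.09946998]), np.float64(0.03393597027550749)) (array([0.49269952, 0.11161566, 0.10410446]), np.float64(0.027244808501725764))
0.04 [0.51427523 0.11268757 0.04      ] [0.54581962 0.20647811 0.04      ]
0.06 [0.51305444 0.11025483 0.06      ] [0.52562073 0.18021027 0.06      ]
0.08 [0.51183365 0.10782209 0.08      ] [0.50542185 0.15394244 0.08      ]
0.1 [0.51061286 0.10538935 0.1       ] [0.48522296 0.12767461 0.1       ]
[0.50820013 0.15246613 0.04138642] 2.75
[0.50820013 0.15246613 0.04138642] 2.75
[0.50820013 0.15246613 0.04138642] 2.75
{'clock': 2.75, 'joint_pos': array([ 1.40071055e-01,  3.22784359e-01, -3.28815343e-01,  9.17698459e-01,
        6.28729198e-05,  2.44668108e-01]), 'qvel': array([-8.27447241e-04,  3.79841700e-03, -5.20553431e-03, -1.91796038e-03,
        1.09292804e-04, -4.72115828e-05]), 'tau': array([-4.24830170e-03, -4.49374866e+01,  2.62781453e+01, -1.45804847e-02,
       -1.09976081e-04, -1.84007638e-05]), 'tcp_pos': array([0.50820013, 0.15246613, 0.04138642]), 'orientation': array([ 0.70665545,  0.03708685,  0.70562413, -0.03684067]), 'wrist_force': array([-0.60696487, -0.66593723, -0.45003475]), 'ft_torque': array([-0.04754124,  0.03806005, -0.00714139]), 'finger_gap': 0.00012435956058365412}
[[ 0.70326625 -0.71084208 -0.01095981 -0.38323191]
 [-0.41454088 -0.39750126 -0.81862605  0.25680751]
 [ 0.5775573   0.58025536 -0.57422232  0.91277417]
 [ 0.          0.          0.          1.        ]]
[[-1.64074245e-03 -9.99814988e-01  1.91650077e-02 -3.40855668e-02]
 [-9.93778651e-01 -5.04005110e-04 -1.11372075e-01  5.68377525e-01]
 [ 1.11361129e-01 -1.92285084e-02 -9.93593963e-01  1.02484423e+00]
 [ 0.00000000e+00  0.00000000e+00  0.00000000e+00  1.00000000e+00]]
```

```bash
python3 -c "
from h import *
print(proj('side',[.2372,.5232,.1918]),proj('top',[.2372,.5232,.1918]))
for z in(.0414,.06,.08): print(z,proj('side',[.5082,.1525,z]))
S=cv2.imread('pics/side0.png');cv2.imwrite('pics/c3.png',cv2.resize(S[60:180,0:100],None,fx=5,fy=5))
for p in [(.5082,.1525-.05,.12),(.5082,.1525,.0414),(.5082,.1525,.08)]: print(proj('top',p))
"
```

```text
[ 44.03284736 161.04873498] [-46.28332067 439.6716026 ]
0.0414 [252.64223459 233.44871199]
0.06 [252.0430151  226.43536471]
0.08 [251.38725735 218.76028581]
[235.25328172 266.68416106]
[213.64450469 269.19269408]
[210.24437841 268.01649713]
```

View pics/c3.png

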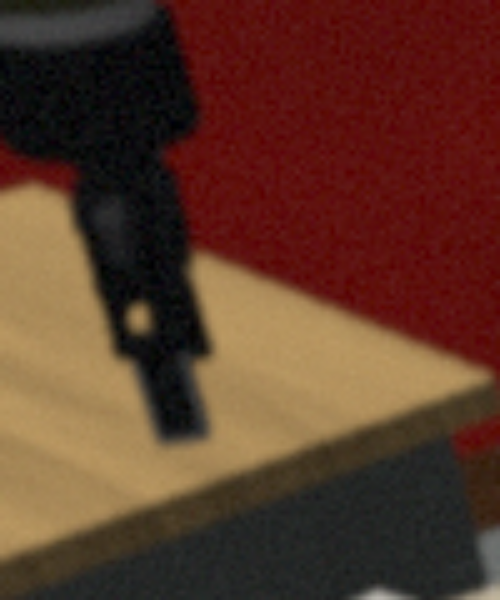

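```bash
python3 -c "
from h import *
for dz in(0,.013,.03,.04,.05,.06): print(dz,proj('side',[.2372,.5232,.1918+dz]))
im=cv2.imread('pics/s1.png');cv2.imwrite('pics/c4.png',cv2.resize(im[100:250,190:310],None,fx=4,fy=4))
"
```

```text
0 [ 44.03284736 161.04873498]
0.013 [ 42.34555988 155.61214509]
0.03 [ 40.10810384 148.40286332]
0.04 [ 38.77523083 144.10822827]
0.05 [ 37.42975416 139.77298314]
0.06 [ 36.07149422 135.39654915]
```

View pics/c4.png

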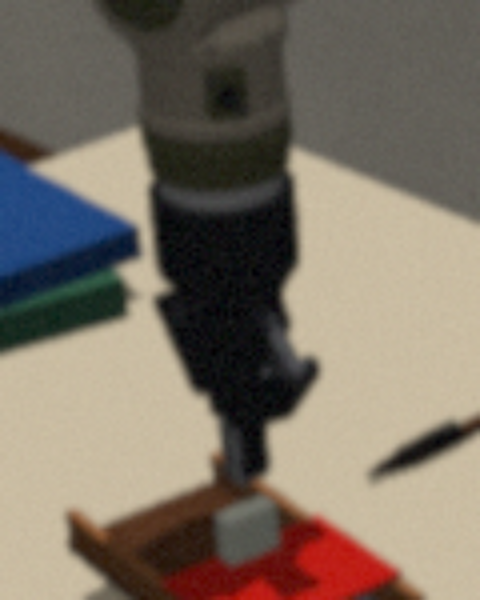

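The fingers shut on nothing. In the side view the real fingertips are at about (250,220), well above the reported TCP at (253,233), so the actual tip looks about 33 mm higher than reported. I'll confirm that by feeling gently down onto the tab top, which is known to be at 62.5 mm.

Request:
drive_tool --plan '[[[0.15, 0, 0, 0, 0, 0, 0], [0.15, 0, 0, 0, 0, 0, 0], [0.15, 0, 0, 0, 0, 0, 0], [0.15, 0, 0, 0, 0, 0, 0], [0, 0, 0, 0, 0, 0, 0]]]'

```text
clock: 3.17
tcp_pos: [0.5073, 0.1523, 0.0341]
orientation: [0.706, 0.037, 0.706, -0.037]
wrist_force: [0.1, -0.1, -0.1]
finger_gap: -0.0
```

```bash
python3 -c "
from h import *
go([*stand(0,.063),.0395],84)
im=env.read_camera('side');cv2.imwrite('pics/s5.png',cv2.resize(im[190:290,190:310],None,fx=5,fy=5)[:,:,::-1])"
```

```text
t 3.17 tcp [0.5073 0.1523 0.0341] alpha 84.0 tilt 0.04 F [ 0.1 -0.1 -0.1] M [-0.05  0.02  0.01] gap -0.0 j [  8.  19. -19.  52.   0.  14.]
tool shift cm [-0.54  6.97  0.07] wx 0.00
```

View pics/s5.png

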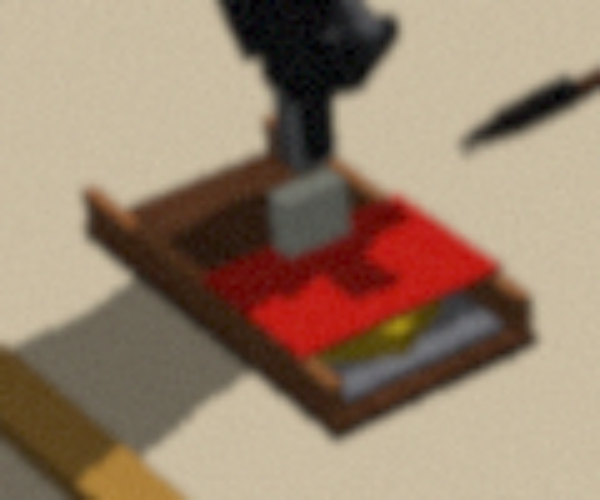

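Request:
drive_tool --plan '[[[0.1, 0, 0, 0, 0, 0, 0], [0.1, 0, 0, 0, 0, 0, 0], [0.1, 0, 0, 0, 0, 0, 0], [0, 0, 0, 0, 0, 0, 0], [0, 0, 0, 0, 0, 0, 0]]]'

```text
clock: 3.63
tcp_pos: [0.5075, 0.1524, 0.0315]
orientation: [0.706, 0.037, 0.706, -0.037]
wrist_force: [-1.1, -1.0, 0.4]
finger_gap: 0.0002
```

Request:
drive_tool --plan '[[[0.1, 0, 0, 0, 0, 0, 0], [0.1, 0, 0, 0, 0, 0, 0], [0, 0, 0, 0, 0, 0, 0], [0, 0, 0, 0, 0, 0, 0], [0, 0, 0, 0, 0, 0, 0]]]'

```text
clock: 4.05
tcp_pos: [0.5076, 0.1524, 0.0296]
orientation: [0.706, 0.037, 0.706, -0.037]
wrist_force: [0.5, -0.5, -0.2]
finger_gap: 0.0
```

Request:
drive_tool --plan '[[[0.1, 0, 0, 0, 0, 0, 0], [0.1, 0, 0, 0, 0, 0, 0], [0.1, 0, 0, 0, 0, 0, 0], [0, 0, 0, 0, 0, 0, 0], [0, 0, 0, 0, 0, 0, 0]]]'

```text
clock: 4.47
tcp_pos: [0.5075, 0.1523, 0.0265]
orientation: [0.706, 0.037, 0.706, -0.037]
wrist_force: [0.5, -0.6, -0.3]
finger_gap: 0.0001
```

```bash
python3 -c "
from h import *
go([*stand(0,.063),.0395],84)
im=env.read_camera('side');cv2.imwrite('pics/s6.png',cv2.resize(im[190:290,190:310],None,fx=5,fy=5)[:,:,::-1])"
```

```text
t 4.47 tcp [0.5075 0.1523 0.0265] alpha 84.0 tilt 0.01 F [ 0.5 -0.6 -0.3] M [-0.04  0.03  0.01] gap 0.0001 j [  8.  19. -20.  51.   0.  14.]
tool shift cm [-1.3   6.97  0.05] wx 0.00
```

View pics/s6.png

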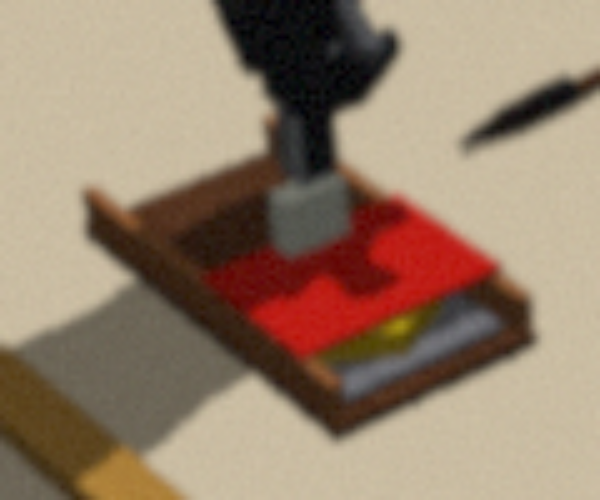

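Request:
drive_tool --plan '[[[0.1, 0, 0, 0, 0, 0, 0], [0.1, 0, 0, 0, 0, 0, 0], [0.1, 0, 0, 0, 0, 0, 0], [0, 0, 0, 0, 0, 0, 0], [0, 0, 0, 0, 0, 0, 0]]]'

```text
clock: 4.93
tcp_pos: [0.5077, 0.1524, 0.0238]
orientation: [0.706, 0.037, 0.706, -0.037]
wrist_force: [-0.8, -0.1, 3.5]
finger_gap: -0.0002
```

```bash
python3 -c "
from h import *
go([*stand(0,.063),.0395],84)
im=env.read_camera('side');cv2.imwrite('pics/s7.png',cv2.resize(im[190:290,190:310],None,fx=5,fy=5)[:,:,::-1])
im=env.read_camera('top');cv2.imwrite('pics/t7.png',cv2.resize(im[210:330,130:290],None,fx=4,fy=4)[:,:,::-1])"
```

```text
t 4.93 tcp [0.5077 0.1524 0.0238] alpha 84.01 tilt 0.02 F [-0.8 -0.1  3.5] M [-0.08  0.22 -0.01] gap -0.0002 j [  8.  20. -20.  50.   0.  14.]
tool shift cm [-1.57  6.96  0.03] wx 0.01
```

View pics/s7.png

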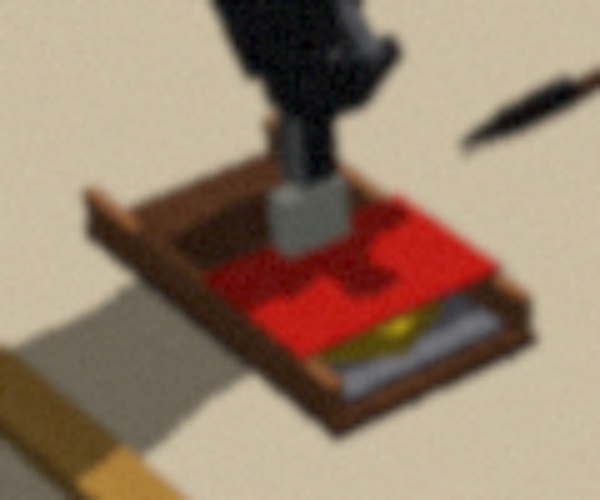

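View pics/t7.png

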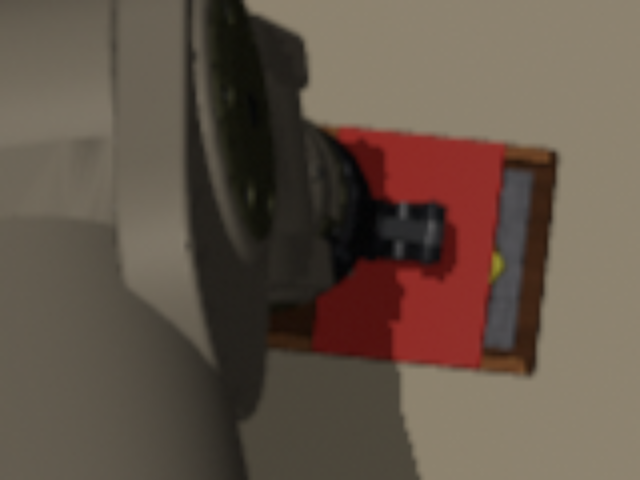

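Request:
drive_tool --plan '[[[0.1, 0, 0, 0, 0, 0, 0], [0, 0, 0, 0, 0, 0, 0], [0, 0, 0, 0, 0, 0, 0], [0, 0, 0, 0, 0, 0, 0], [0, 0, 0, 0, 0, 0, 0]]]'

```text
clock: 5.45
tcp_pos: [0.5078, 0.1524, 0.0237]
orientation: [0.706, 0.037, 0.706, -0.037]
wrist_force: [-4.4, -0.3, 11.1]
finger_gap: -0.0
```

```bash
python3 -c "
from h import *
go([*stand(0,.063),.0395],84)
"
```

```text
t 5.45 tcp [0.5078 0.1524 0.0237] alpha 84.01 tilt 0.05 F [-4.4 -0.3 11.1] M [-0.1   0.69  0.03] gap -0.0 j [  8.  20. -20.  50.   0.  14.]
tool shift cm [-1.58  6.96  0.03] wx 0.01
```

Contact came at reported z = 0.0237, so the shut fingertip really sits about 39 mm above the reported TCP. I'll allow for that from here on. Now I lift, open and lower around the tab.

Request:
drive_tool --plan '[[[-1.5, 0, 0, 0, 0, 0, 0.6], [-1.5, 0, 0, 0, 0, 0, 0.6], [0, -0.1, 0, 0, 0, 0, 0.6], [0, 0, 0, 0, 0, 0, 0.6], [0, 0, 0, 0, 0, 0, 0.6]]]'

```text
clock: 5.87
tcp_pos: [0.5072, 0.1513, 0.0519]
orientation: [0.706, 0.037, 0.706, -0.037]
wrist_force: [0.8, 0.5, 0.4]
finger_gap: 0.0512
```

```bash
python3 -c "
from h import *
go([.5079,.1509,.002],84)
"
```

```text
t 5.87 tcp [0.5072 0.1513 0.0519] alpha 84.0 tilt 0.03 F [0.8 0.5 0.4] M [ 0.   -0.01  0.01] gap 0.0512 j [  8.  18. -18.  54.   0.  14.]
tool shift cm [ 4.99 -0.03  0.08] wx -0.00
```

Request:
drive_tool --plan '[[[1, 0, 0.05, 0, 0, 0, 0.6], [1, 0, 0, 0, 0, 0, 0.6], [1, 0, 0, 0, 0, 0, 0.6], [1, 0, 0, 0, 0, 0, 0.6], [0.6, 0, 0, 0, 0, 0, 0.6]]]'

```text
clock: 6.28
tcp_pos: [0.5065, 0.1511, 0.0041]
orientation: [0.705, 0.037, 0.707, -0.037]
wrist_force: [1.1, 0.1, -0.6]
finger_gap: 0.0512
```

Request:
drive_tool --plan '[[[0, 0, 0, 0, 0, 0, 0], [0, 0, 0, 0, 0, 0, 0], [0, 0, 0, 0, 0, 0, 0], [0, 0, 0, 0, 0, 0, 0], [0, 0, 0, 0, 0, 0, 0]]]' --squeeze 20

```text
clock: 6.7
tcp_pos: [0.5083, 0.1514, 0.0069]
orientation: [0.706, 0.037, 0.706, -0.037]
wrist_force: [0.4, -0.0, -1.1]
finger_gap: 0.0131
```

```bash
python3 -c "
from h import *
go([*stand(0,.063),.005],84)
im=env.read_camera('side');cv2.imwrite('pics/s8.png',cv2.resize(im[170:290,190:310],None,fx=5,fy=5)[:,:,::-1])"
```

```text
t 6.7 tcp [0.5083 0.1514 0.0069] alpha 84.01 tilt 0.04 F [ 0.4 -0.  -1.1] M [ 0.01 -0.1   0.  ] gap 0.0131 j [  8.  21. -21.  48.   0.  14.]
tool shift cm [ 0.19  7.05 -0.04] wx 0.01
```

View pics/s8.png

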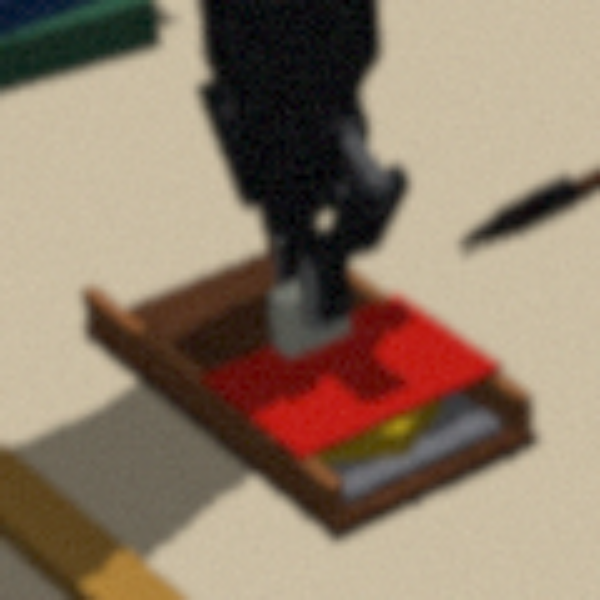

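Request:
drive_tool --plan '[[[0, 0.8, 0, 0, 0, 0, 0], [0, 1.4, 0, 0, 0, 0, 0], [0, 1.6, 0, 0, 0, 0, 0], [0, 1.6, 0, 0, 0, 0, 0], [0, 1.0, 0, 0, 0, 0, 0]]]'

```text
clock: 7.17
tcp_pos: [0.5151, 0.2156, 0.0069]
orientation: [0.706, 0.037, 0.706, -0.037]
wrist_force: [-0.6, -3.8, -0.1]
finger_gap: 0.0135
```

Request:
drive_tool --plan '[[[0, 0.2, 0, 0, 0, 0, 0], [0, 0.2, 0, 0, 0, 0, 0], [0, 0, 0, 0, 0, 0, 0], [0, 0, 0, 0, 0, 0, 0], [0, 0, 0, 0, 0, 0, 0]]]'

```text
clock: 7.58
tcp_pos: [0.5155, 0.2194, 0.0069]
orientation: [0.706, 0.038, 0.706, -0.036]
wrist_force: [0.9, 1.2, -0.3]
finger_gap: 0.0135
```

```bash
python3 -c "
from h import *
go([*stand(0,.063),.005],84)
"
```

```text
t 7.58 tcp [0.5155 0.2194 0.0069] alpha 84.0 tilt 0.1 F [ 0.9  1.2 -0.3] M [ 0.3  -0.21 -0.02] gap 0.0135 j [ 15.  23. -17.  50.   0.  21.]
tool shift cm [ 0.19  0.21 -0.04] wx 0.00
```

Request:
drive_tool --plan '[[[0, 0.15, 0, 0, 0, 0, 0], [0, 0.1, 0, 0, 0, 0, 0], [0, 0, 0, 0, 0, 0, 0], [0, 0, 0, 0, 0, 0, 0], [0, 0, 0, 0, 0, 0, 0]]]'

```text
clock: 8.0
tcp_pos: [0.5156, 0.2212, 0.0068]
orientation: [0.706, 0.037, 0.706, -0.037]
wrist_force: [0.5, -2.9, 3.7]
finger_gap: 0.0135
```

Request:
drive_tool --plan '[[[0, 0.1, 0, 0, 0, 0, 0], [0, 0.1, 0, 0, 0, 0, 0], [0, 0, 0, 0, 0, 0, 0], [0, 0, 0, 0, 0, 0, 0], [0, 0, 0, 0, 0, 0, 0]]]'

```text
clock: 8.42
tcp_pos: [0.5158, 0.2224, 0.0068]
orientation: [0.706, 0.037, 0.706, -0.038]
wrist_force: [0.7, -5.9, 4.8]
finger_gap: 0.0137
```

Request:
drive_tool --plan '[[[0, 0.15, 0, 0, 0, 0, 0], [0, 0.1, 0, 0, 0, 0, 0], [0, 0, 0, 0, 0, 0, 0], [0, 0, 0, 0, 0, 0, 0], [0, 0, 0, 0, 0, 0, 0]]]'

```text
clock: 8.83
tcp_pos: [0.5158, 0.2224, 0.0068]
orientation: [0.706, 0.035, 0.706, -0.04]
wrist_force: [0.0, -13.8, 7.0]
finger_gap: 0.0134
```

```bash
python3 -c "
from h import *
go([*stand(0,.063),.005],84)
"
```

```text
t 8.83 tcp [0.5158 0.2224 0.0068] alpha 83.89 tilt 0.38 F [  0.  -13.8   7. ] M [-2.63 -0.03  0.05] gap 0.0134 j [ 15.  24. -16.  50.  -0.  21.]
tool shift cm [ 0.18 -0.09 -0.04] wx -0.11
```

Request:
drive_tool --plan '[[[0, 0, 0, 0, 0, 0, 0.6], [0, 0, 0, 0, 0, 0, 0.6], [0, 0, 0, 0, 0, 0, 0.6], [-1.5, 0, 0, 0, 0, 0, 0.6], [-3, 0, 0, 0, 0, 0, 0.6]]]'

```text
clock: 9.25
tcp_pos: [0.5121, 0.2256, 0.0481]
orientation: [0.703, 0.036, 0.709, -0.037]
wrist_force: [0.1, -0.1, -0.5]
finger_gap: 0.0513
```

Request:
drive_tool --plan '[[[-2, 0, 0, -7, 0, 0, 0.8], [-2, 0, 0, -7, 0, 0, 0.8], [-2, 0, 0, -7, 0, 0, 0.8], [-2, 0, 0, -7, 0, 0, 0.8], [-1, 0, 0, -7, 0, 0, 0.8]]]'

```text
clock: 9.67
tcp_pos: [0.5166, 0.227, 0.144]
orientation: [0.685, -0.179, 0.683, 0.18]
wrist_force: [0.5, -0.1, 0.5]
finger_gap: 0.0684
```

Request:
drive_tool --plan '[[[0, 0, 0, -7, 0, 0, 0.8], [0, 0, 0, -7, 0, 0, 0.8], [0, 0, 0, -7, 0, 0, 0.8], [0, 0, 0, -7, 0, 0, 0.8], [0, 0, 0, -7, 0, 0, 0.8]]]'

```text
clock: 10.08
tcp_pos: [0.5154, 0.2266, 0.1413]
orientation: [0.598, -0.376, 0.598, 0.377]
wrist_force: [1.1, 0.4, 0.8]
finger_gap: 0.0683
```

```bash
python3 -c "
from h import *
go([.5657,-.1871,.10],154)
"
```

```text
t 10.08 tcp [0.5154 0.2266 0.1413] alpha 154.4 tilt 0.07 F [1.1 0.4 0.8] M [-0.01 -0.02  0.02] gap 0.0683 j [ 16.  18.  -5.  67.   0. -49.]
tool shift cm [  4.09 -22.42 -35.14] wx 0.40
```

Request:
drive_tool --plan '[[[0, -1.49, -2.34, 0, 0, 0, 0.8], [0, -1.49, -2.34, 0, 0, 0, 0.8], [0, -1.49, -2.34, 0, 0, 0, 0.8], [0, -1.49, -2.34, 0, 0, 0, 0.8], [0, -1.49, -2.34, 0, 0, 0, 0.8]]]'

```text
clock: 10.5
tcp_pos: [0.5313, 0.0878, 0.1413]
orientation: [0.599, -0.375, 0.599, 0.376]
wrist_force: [0.4, 0.9, -0.0]
finger_gap: 0.0684
```

Request:
drive_tool --plan '[[[0, -1.49, -2.34, 0, 0, 0, 0.8], [0, -1.49, -2.34, 0, 0, 0, 0.8], [0, -1.49, -2.34, 0, 0, 0, 0.8], [0, -1.49, -2.34, 0, 0, 0, 0.8], [0, -1.49, -2.34, 0, 0, 0, 0.8]]]'

```text
clock: 10.92
tcp_pos: [0.5471, -0.0503, 0.1413]
orientation: [0.6, -0.375, 0.599, 0.375]
wrist_force: [0.9, 0.5, -0.1]
finger_gap: 0.0684
```

Request:
drive_tool --plan '[[[0, -1.5, -2.34, 0, 0, 0, 0.8], [0, -1.5, -2.34, 0, 0, 0, 0.8], [0, -1.5, -2.34, 0, 0, 0, 0.8], [0, -1.5, -2.34, 0, 0, 0, 0.8], [0, -1.5, -2.34, 0, 0, 0, 0.8]]]'

```text
clock: 11.33
tcp_pos: [0.5634, -0.1883, 0.1412]
orientation: [0.6, -0.375, 0.599, 0.375]
wrist_force: [-0.1, -0.6, -0.4]
finger_gap: 0.0685
```

Request:
drive_tool --plan '[[[0, 0, 0, 0, 0, 0, 0.8], [0, 0, 0, 0, 0, 0, 0.8], [0, 0, 0, 0, 0, 0, 0.8], [0, 0, 0, 0, 0, 0, 0.8], [0, 0, 0, 0, 0, 0, 0.8]]]'

```text
clock: 11.75
tcp_pos: [0.5633, -0.1863, 0.1416]
orientation: [0.599, -0.375, 0.599, 0.375]
wrist_force: [0.1, 0.8, 0.7]
finger_gap: 0.0684
```

```bash
python3 -c "
from h import *
go([.5657,-.1871,.10],154)
s=env.get_state()['tcp_pos'];print(proj('side',s+[0,0,.039]),proj('top',s+[0,0,.039]))
im=env.read_camera('side')[:,:,::-1];cv2.imwrite('pics/s9.png',im);im=env.read_camera('top')[:,:,::-1];cv2.imwrite('pics/t9.png',im)"
```

```text
t 11.75 tcp [ 0.5633 -0.1863  0.1416] alpha 154.11 tilt 0.03 F [0.1 0.8 0.7] M [ 0.01  0.   -0.01] gap 0.0684 j [-26.  21.  -0.  69.   0. -90.]
tool shift cm [ 4.16 -0.25  0.04] wx 0.11
[391.56160307 227.16048197] [406.46881371 231.09533689]
```

View pics/s9.png

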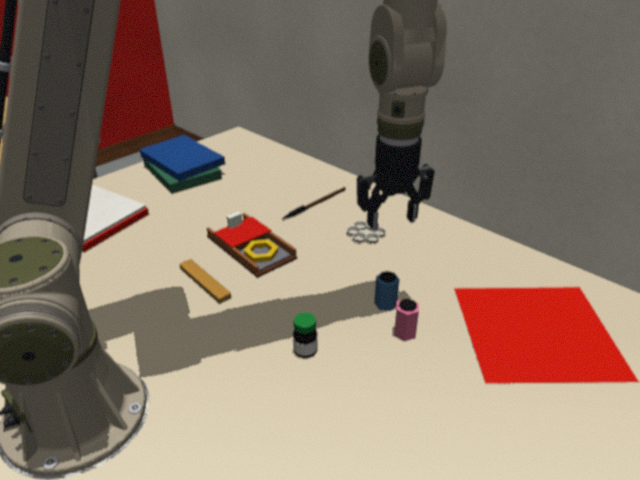

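View pics/t9.png

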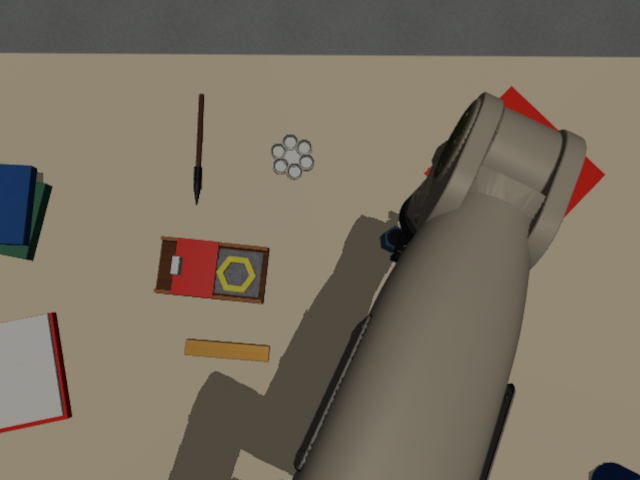

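Run:
```python
from h import *
T=cv2.imread("pics/t9.png");S=cv2.imread("pics/s9.png")
a=cv2.resize(T[230:312,150:275],None,fx=6,fy=6,interpolation=cv2.INTER_CUBIC)
cv2.imwrite("pics/c9.png",a)
print(proj("top",[.45,-.01,0]), onz("top",(236,274),.026))
f=8;x0,x1,y0,y1=212,262,250,298
c=cv2.resize(T[y0:y1,x0:x1],None,fx=f,fy=f,interpolation=cv2.INTER_CUBIC);H=cv2.cvtColor(c,cv2.COLOR_BGR2HSV)
ye=(H[...,0]>20)&(H[...,0]<40)&(H[...,1]>130)
print("V hist",np.histogram(H[...,2][ye],bins=12))
for vt in(90,125,140):
    m=(ye&(H[...,2]>vt)).astype(np.uint8)
    k=max(comps(m,50),key=lambda c:c[1][4])[2].astype(np.uint8)
    cs,hi=cv2.findContours(k,cv2.RETR_CCOMP,cv2.CHAIN_APPROX_NONE)
    cs=sorted(cs,key=cv2.contourArea)[::-1][:2]
    for name,cn in zip(("outer","inner"),cs):
        q=(cv2.convexHull(cn)[:,0,:].astype(float)+.5)/f-.5+[x0,y0]
        W=np.array([onz("top",p,.026)[:2] for p in q])
        aa=np.radians(np.arange(0,180,.5));d=np.stack([np.cos(aa),np.sin(aa)],1);P=W@d.T;w=P.max(0)-P.min(0)
        s=np.array([w[i]+w[i+120]+w[i+240] for i in range(120)])/3;i=s.argmin();mid=(P.max(0)+P.min(0))/2
        ctr=np.linalg.lstsq(d,mid,rcond=None)[0];e=ctr-np.array([.5087,.1589]);an=np.radians(-6)
        print(vt,name,"ang",aa[i]*57.2958,"w",w[[i,i+120,i+240]].round(4),"ctr",ctr.round(4),"stand",(e[0]*np.cos(an)+e[1]*np.sin(an)).round(4),(-e[0]*np.sin(an)+e[1]*np.cos(an)).round(4))
```

```text
[300.11469632 300.17342642] [0.49985296 0.11227238 0.026     ]
V hist (array([   14,    86,   174,   377,   537,   685,   794,  1084,  2175,
        2974,  5084, 23778]), array([ 60.,  68.,  76.,  84.,  92., 100., 108., 116., 124., 132., 140.,
       148., 156.]))
90 outer ang 53.50001912968293 w [0.0677 0.0672 0.0659] ctr [0.5003 0.1129] stand -0.0035 -0.0466
90 inner ang 53.00001895090085 w [0.0446 0.0446 0.0449] ctr [0.5003 0.1125] stand -0.0035 -0.0471
125 outer ang 53.00001895090085 w [0.0654 0.0659 0.0656] ctr [0.5004 0.1131] stand -0.0035 -0.0464
125 inner ang 53.00001895090085 w [0.0458 0.0459 0.046 ] ctr [0.5006 0.1131] stand -0.0032 -0.0464
140 outer ang 53.00001895090085 w [0.0642 0.0644 0.064 ] ctr [0.5004 0.1131] stand -0.0034 -0.0464
140 inner ang 53.00001895090085 w [0.0475 0.0474 0.0477] ctr [0.5005 0.1131] stand -0.0034 -0.0464
```

View pics/c9.png

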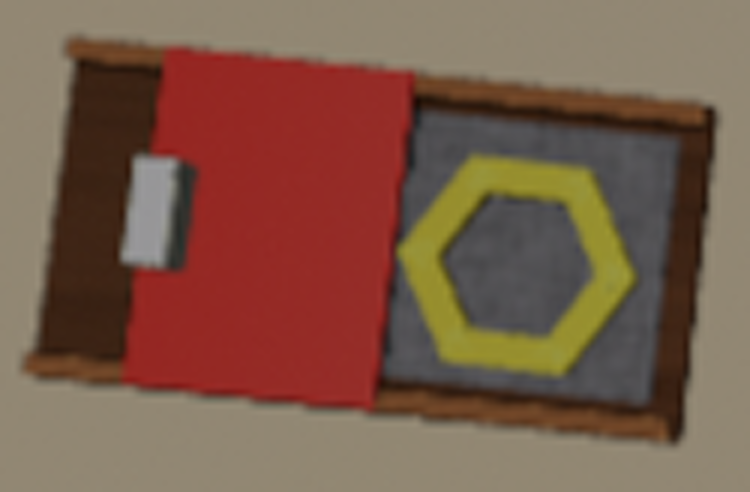

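The collar is visible at top (236,274): centre (0.5004, 0.1130), flats turned to −7°, which is 3.4 and 3.6 mm off nominal and inside the stated tolerance. The cover is at its stop. Now the pot.

Request:
drive_tool --plan '[[[1.6, -0.25, 0.04, 0.1, 0, 0, 0.8], [2, 0, 0, 0, 0, 0, 0.8], [2, 0, 0, 0, 0, 0, 0.8], [1.5, 0, 0, 0, 0, 0, 0.8], [1, 0, 0, 0, 0, 0, 0.8]]]'

```text
clock: 12.27
tcp_pos: [0.5649, -0.1874, 0.0589]
orientation: [0.599, -0.374, 0.6, 0.375]
wrist_force: [-0.7, -0.3, -0.2]
finger_gap: 0.068
```

```bash
python3 -c "
from h import *
go([.5657,-.1871,-.007],154)
im=env.read_camera('side')[:,:,::-1];cv2.imwrite('pics/s10.png',cv2.resize(im[180:350,310:450],None,fx=3.5,fy=3.5))"
```

```text
t 12.27 tcp [ 0.5649 -0.1874  0.0589] alpha 153.96 tilt 0.12 F [-0.7 -0.3 -0.2] M [ 0.    0.02 -0.02] gap 0.068 j [-26.  24.  -7.  58.   0. -90.]
tool shift cm [ 6.59 -0.07  0.06] wx -0.04
```

View pics/s10.png

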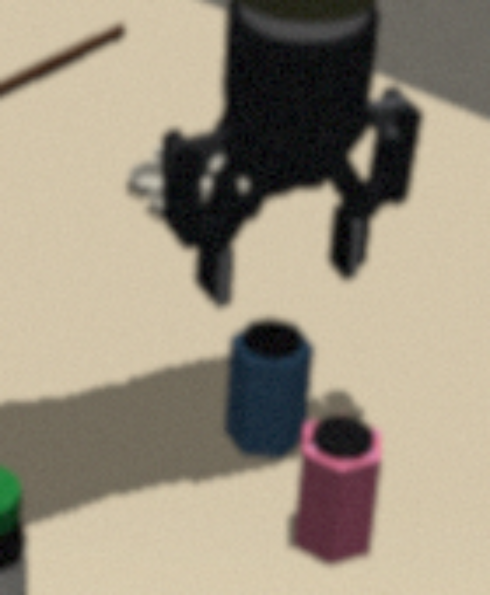

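Request:
drive_tool --plan '[[[1.5, -0.05, 0, 0, 0, 0, 0.8], [1.5, 0, 0, 0, 0, 0, 0.8], [1.5, 0, 0, 0, 0, 0, 0.8], [1.2, 0, 0, 0, 0, 0, 0.8], [0.8, 0, 0, 0, 0, 0, 0.8]]]'

```text
clock: 12.73
tcp_pos: [0.5661, -0.1883, -0.0049]
orientation: [0.6, -0.374, 0.6, 0.374]
wrist_force: [-0.3, 0.3, 0.4]
finger_gap: 0.0683
```

```bash
python3 -c "
from h import *
go([.5657,-.1871,-.007],154)
im=env.read_camera('side')[:,:,::-1];cv2.imwrite('pics/s11.png',cv2.resize(im[180:350,310:450],None,fx=3.5,fy=3.5))"
```

```text
t 12.73 tcp [ 0.5661 -0.1883 -0.0049] alpha 153.93 tilt 0.02 F [-0.3  0.3  0.4] M [ 0.03  0.03 -0.03] gap 0.0683 j [-26.  28. -12.  50.   0. -90.]
tool shift cm [0.21 0.09 0.09] wx -0.07
```

View pics/s11.png

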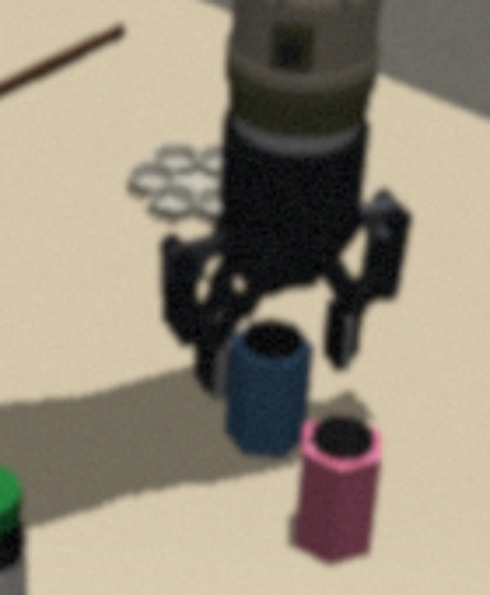

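```bash
python3 -c "
from h import *
for z in(.03,.04,.05,.06): print(z,proj('side',[.5657,-.1871,z]),proj('side',[.5657-.9*.034,-.1871+.44*.034,z]),proj('side',[.5657+.9*.034,-.1871-.44*.034,z]))
"
```

```text
0.03 [387.32964332 291.57956214] [371.48113346 295.3264115 ] [402.92426518 287.8927361 ]
0.04 [387.66122258 287.59170569] [371.73261607 291.32550095] [403.33334617 283.91803214]
0.05 [387.9962567  283.56229832] [371.98674052 287.28256054] [403.74665502 279.90224943]
0.06 [388.33479994 279.49068721] [372.24354866 283.1969245 ] [404.16425763 275.84474785]
```

Request:
drive_tool --plan '[[[0.3, 0.1, 0.1, 0, 0, 0, 0.8], [0, 0, 0, 0, 0, 0, 0.8], [0, 0, 0, 0, 0, 0, 0.2], [0, 0, 0, 0, 0, 0, 0.2], [0, 0, 0, 0, 0, 0, 0.2]]]' --squeeze 40

```text
clock: 13.2
tcp_pos: [0.5663, -0.1876, -0.0064]
orientation: [0.6, -0.375, 0.6, 0.374]
wrist_force: [-0.0, -0.5, -1.2]
finger_gap: 0.0395
```

Request:
drive_tool --plan '[[[0, 0, 0, 0, 0, 0, 0.2], [0, 0, 0, 0, 0, 0, 0.2], [0, 0, 0, 0, 0, 0, 0.2], [0, 0, 0, 0, 0, 0, 0.2], [0, 0, 0, 0, 0, 0, 0.2]]]'

```text
clock: 13.62
tcp_pos: [0.5663, -0.1875, -0.0065]
orientation: [0.6, -0.375, 0.6, 0.374]
wrist_force: [-0.9, 1.2, 5.8]
finger_gap: 0.0394
```

```bash
python3 -c "
from h import *
go([.5657,-.1871,-.007],154)
im=env.read_camera('side')[:,:,::-1];cv2.imwrite('pics/s12.png',cv2.resize(im[180:350,310:450],None,fx=3.5,fy=3.5))"
```

```text
t 13.62 tcp [ 0.5663 -0.1875 -0.0065] alpha 153.91 tilt 0.08 F [-0.9  1.2  5.8] M [0.16 0.31 0.03] gap 0.0394 j [-26.  28. -12.  50.   0. -90.]
tool shift cm [0.05 0.07 0.01] wx -0.09
```

View pics/s12.png

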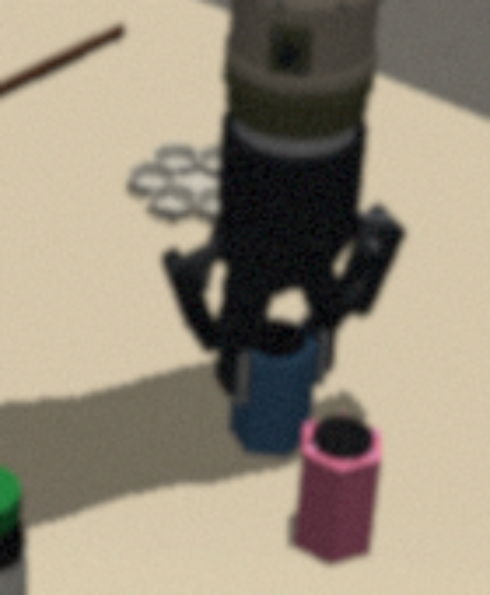

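Request:
drive_tool --plan '[[[-1, 0, 0, 0, 0, 0, 0.2], [-2, 0, 0, 0, 0, 0, 0.2], [-2.5, 0, 0, 0, 0, 0, 0.2], [-2.5, 0, 0, 0, 0, 0, 0.2], [-1, 0, 0, 0, 0, 0, 0.2]]]'

```text
clock: 14.08
tcp_pos: [0.5674, -0.1883, 0.0863]
orientation: [0.601, -0.376, 0.599, 0.373]
wrist_force: [0.5, -0.8, -0.7]
finger_gap: 0.0395
```

Request:
drive_tool --plan '[[[0, 0, 0, -4, 0, 0, 0.2], [0, 0, 0, -4, 0, 0, 0.2], [0, 0, 0, -4, 0, 0, 0.2], [0, 0, 0, -4, 0, 0, 0.2], [0, 0, 0, -3.1, 0, 0, 0.2]]]'

```text
clock: 14.5
tcp_pos: [0.5653, -0.1873, 0.082]
orientation: [0.529, -0.469, 0.529, 0.47]
wrist_force: [-0.3, -0.5, -2.0]
finger_gap: 0.0396
```

```bash
python3 -c "
from h import *
go([.5004,.1130,.08],173)
im=env.read_camera('side')[:,:,::-1];cv2.imwrite('pics/s13.png',cv2.resize(im[150:350,310:450],None,fx=3,fy=3))"
```

```text
t 14.5 tcp [ 0.5653 -0.1873  0.082 ] alpha 173.19 tilt 0.05 F [-0.3 -0.5 -2. ] M [-0.01 -0.06 -0.  ] gap 0.0396 j [ -26.   23.   -5.   61.    0. -109.]
tool shift cm [ 0.22 10.01 29.05] wx 0.19
```

View pics/s13.png

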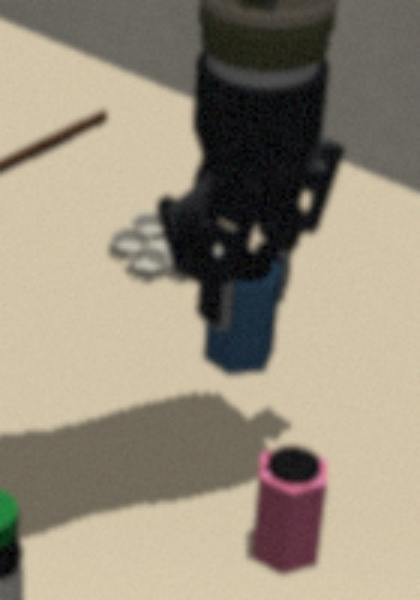

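Request:
drive_tool --plan '[[[0, 0.67, 1.94, 0.2, 0, 0, 0.2], [0, 0.67, 1.94, 0, 0, 0, 0.2], [0, 0.67, 1.94, 0, 0, 0, 0.2], [0, 0.67, 1.94, 0, 0, 0, 0.2], [0, 0.67, 1.94, 0, 0, 0, 0.2]]]'

```text
clock: 14.97
tcp_pos: [0.544, -0.0861, 0.0821]
orientation: [0.531, -0.467, 0.531, 0.467]
wrist_force: [0.2, -0.1, -1.8]
finger_gap: 0.0395
```

Request:
drive_tool --plan '[[[0, 0.67, 1.94, 0, 0, 0, 0.2], [0, 0.67, 1.94, 0, 0, 0, 0.2], [0, 0.67, 1.94, 0, 0, 0, 0.2], [0, 0.67, 1.94, 0, 0, 0, 0.2], [0, 0.67, 1.94, 0, 0, 0, 0.2]]]'

```text
clock: 15.38
tcp_pos: [0.5229, 0.0144, 0.0822]
orientation: [0.531, -0.467, 0.531, 0.467]
wrist_force: [0.0, 0.7, -1.9]
finger_gap: 0.0399
```

Request:
drive_tool --plan '[[[0, 0.66, 1.93, 0, 0, 0, 0.2], [0, 0.66, 1.93, 0, 0, 0, 0.2], [0, 0.66, 1.93, 0, 0, 0, 0.2], [0, 0.66, 1.93, 0, 0, 0, 0.2], [0, 0.66, 1.93, 0, 0, 0, 0.2]]]'

```text
clock: 15.8
tcp_pos: [0.5023, 0.1142, 0.0823]
orientation: [0.531, -0.467, 0.531, 0.467]
wrist_force: [-0.2, -0.1, -2.3]
finger_gap: 0.0395
```

Request:
drive_tool --plan '[[[1, 0, 0, 0, 0, 0, 0.2], [1, 0, 0, 0, 0, 0, 0.2], [1, 0, 0, 0, 0, 0, 0.2], [0, 0, 0, 0, 0, 0, 0.2], [0, 0, 0, 0, 0, 0, 0.2]]]'

```text
clock: 16.22
tcp_pos: [0.5019, 0.1125, 0.0513]
orientation: [0.53, -0.467, 0.532, 0.468]
wrist_force: [0.8, 0.2, -2.0]
finger_gap: 0.0391
```

```bash
python3 -c "
from h import *
go([.5004,.1130,.035],173)
im=env.read_camera('side')[:,:,::-1];cv2.imwrite('pics/s14.png',cv2.resize(im[150:290,190:330],None,fx=4,fy=4))
im=env.read_camera('top')[:,:,::-1];cv2.imwrite('pics/t14.png',cv2.resize(im[210:330,130:290],None,fx=4,fy=4))"
```

```text
t 16.22 tcp [0.5019 0.1125 0.0513] alpha 172.71 tilt 0.16 F [ 0.8  0.2 -2. ] M [-0.01  0.03  0.03] gap 0.0391 j [  4.  17. -20.  54.  -0. -79.]
tool shift cm [1.63 0.15 0.04] wx -0.29
```

View pics/s14.png

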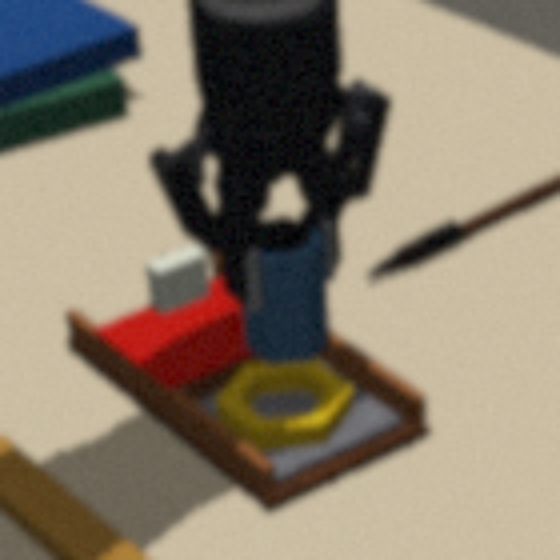

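View pics/t14.png

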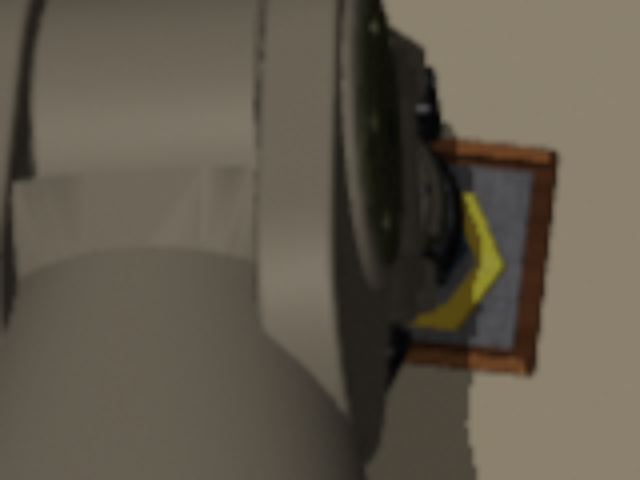

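```bash
cat > pm.py <<'E'
from h import *
def obs(im,x0,x1,y0,y1,f=6):
    c=cv2.resize(im[y0:y1,x0:x1],None,fx=f,fy=f,interpolation=cv2.INTER_CUBIC);H=cv2.cvtColor(c,cv2.COLOR_BGR2HSV)
    m=(H[...,0]>95)&(H[...,0]<120)&(H[...,1]>110)&(H[...,2]>25)
    k=max(comps(m,50),key=lambda c:c[1][4])[2]
    ys,xs=np.nonzero(k)
    bot=ys.max()
    row=[(np.nonzero(k[r])[0].min(),np.nonzero(k[r])[0].max()) for r in range(bot-int(5*f)-int(2*f),bot-int(5*f)+int(1*f))]
    l,r=np.median(row,0)
    t=lambda v,o:(v+.5)/f-.5+o
    return t(l,x0),t(r,x0),t(bot,y0),t(bot-5*f,y0)
def pred(x,y,z,ang):
    a=np.radians(ang+30+60*np.arange(6));c=[(x+.0231*np.cos(t),y+.0231*np.sin(t)) for t in a]
    p=np.array([proj("side",(u,v,z)) for u,v in c])
    v=p[:,1].max()
    return p,v
E
python3 - <<'E'
from pm import *
S=cv2.imread("pics/side0.png")
print("initial",obs(S,365,405,262,318)); p,v=pred(.5657,-.1871,0,34);print("pred",p[:,0].min(),p[:,0].max(),v)
im=env.read_camera("side")[:,:,::-1].copy();cv2.imwrite("pics/s15.png",im)
o=obs(im,235,285,200,250);print("now",o)
st=env.get_state();x,y,z=st["tcp_pos"];zb=z+.0065;p,v=pred(x,y,zb,173);print("pred at tcp",p[:,0].min(),p[:,0].max(),v,"tcp",st["tcp_pos"])
e=1e-3;J=(np.array([proj("side",(x+e,y,zb)),proj("side",(x,y+e,zb))])-proj("side",(x,y,zb))).T/e;print("px/mm",J/1000)
E
```

```text
initial (np.float64(376.25), np.float64(394.1666666666667), np.float64(308.4166666666667), np.float64(303.4166666666667))
pred 374.8063826143383 397.97865816828204 310.4021792295004
now (np.float64(253.08333333333334), np.float64(270.3333333333333), np.float64(238.41666666666666), np.float64(233.41666666666666))
pred at tcp 251.57163910890714 272.71420848059074 239.7435598377793 tcp [0.5033069  0.11273359 0.05278627]
px/mm [[ 0.34542597 -0.30166341]
 [-0.1800533  -0.17220916]]
```

Request:
drive_tool --plan '[[[1, 0.15, 0, 0, 0, 0, 0.2], [1, 0, 0, 0, 0, 0, 0.2], [0, 0, 0, 0, 0, 0, 0.2], [0, 0, 0, 0, 0, 0, 0.2], [0, 0, 0, 0, 0, 0, 0.2]]]'

```text
clock: 16.78
tcp_pos: [0.5011, 0.1135, 0.0323]
orientation: [0.53, -0.467, 0.531, 0.468]
wrist_force: [0.5, 0.4, -1.5]
finger_gap: 0.0396
```

```bash
python3 -c "
from h import *
go([.5004,.1130,.022],173)
"
```

```text
t 16.78 tcp [0.5011 0.1135 0.0323] alpha 172.8 tilt 0.04 F [ 0.5  0.4 -1.5] M [-0.   -0.01 -0.02] gap 0.0396 j [  4.  17. -22.  51.   0. -79.]
tool shift cm [ 1.03  0.06 -0.06] wx -0.20
```

Request:
drive_tool --plan '[[[0.4, 0.06, -0.06, -0.2, 0, 0, 0.2], [0.3, 0, 0, 0, 0, 0, 0.2], [0.3, 0, 0, 0, 0, 0, 0.2], [0, 0, 0, 0, 0, 0, 0.2], [0, 0, 0, 0, 0, 0, 0.2]]]'

```text
clock: 17.2
tcp_pos: [0.5005, 0.113, 0.0224]
orientation: [0.529, -0.468, 0.53, 0.469]
wrist_force: [0.1, -0.5, -2.2]
finger_gap: 0.0393
```

Request:
drive_tool --plan '[[[0.1, 0, 0, 0, 0, 0, 0.2], [0.1, 0, 0, 0, 0, 0, 0.2], [0, 0, 0, 0, 0, 0, 0.2], [0, 0, 0, 0, 0, 0, 0.2], [0, 0, 0, 0, 0, 0, 0.2]]]'

```text
clock: 17.62
tcp_pos: [0.5008, 0.113, 0.0207]
orientation: [0.53, -0.469, 0.529, 0.469]
wrist_force: [-0.0, -0.3, -1.9]
finger_gap: 0.0392
```

```bash
python3 -c "
from h import *
go([.5004,.1130,.022],173)
"
```

```text
t 17.62 tcp [0.5008 0.113  0.0207] alpha 173.0 tilt 0.01 F [-0.  -0.3 -1.9] M [ 0.05  0.   -0.01] gap 0.0392 j [  4.  18. -23.  49.   0. -79.]
tool shift cm [-0.13  0.04 -0.01] wx 0.00
```

Request:
drive_tool --plan '[[[0.1, 0, 0, 0, 0, 0, 0.2], [0.1, 0, 0, 0, 0, 0, 0.2], [0, 0, 0, 0, 0, 0, 0.2], [0, 0, 0, 0, 0, 0, 0.2], [0, 0, 0, 0, 0, 0, 0.2]]]'

```text
clock: 18.03
tcp_pos: [0.501, 0.113, 0.0188]
orientation: [0.53, -0.469, 0.529, 0.468]
wrist_force: [0.6, -0.0, 0.7]
finger_gap: 0.0395
```

```bash
python3 -c "
from h import *
go([.5004,.1130,.022],173)
"
```

```text
t 18.03 tcp [0.501  0.113  0.0188] alpha 173.0 tilt 0.03 F [ 0.6 -0.   0.7] M [-0.03 -0.01 -0.05] gap 0.0395 j [  4.  18. -23.  49.   0. -79.]
tool shift cm [-0.32  0.05 -0.01] wx 0.00
```

Request:
drive_tool --plan '[[[0.1, 0, 0, 0, 0, 0, 0.2], [0, 0, 0, 0, 0, 0, 0.2], [0, 0, 0, 0, 0, 0, 0.2], [0, 0, 0, 0, 0, 0, 0.2], [0, 0, 0, 0, 0, 0, 0.2]]]'

```text
clock: 18.45
tcp_pos: [0.5011, 0.113, 0.0179]
orientation: [0.53, -0.469, 0.529, 0.468]
wrist_force: [-0.8, -0.5, 4.0]
finger_gap: 0.0393
```

```bash
python3 -c "
from h import *
go([.5004,.1130,.022],173)
im=env.read_camera('side')[:,:,::-1];cv2.imwrite('pics/s16.png',cv2.resize(im[170:290,200:320],None,fx=5,fy=5))
go([.5004,.1130,.022],173)
"
```

```text
t 18.45 tcp [0.5011 0.113  0.0179] alpha 173.0 tilt 0.04 F [-0.8 -0.5  4. ] M [-0.09  0.03 -0.03] gap 0.0393 j [  4.  18. -23.  49.   0. -79.]
tool shift cm [-0.41  0.06 -0.01] wx 0.00
t 18.5 tcp [0.501  0.113  0.0179] alpha 173.0 tilt 0.04 F [ 0.  -0.4  5.3] M [-0.08  0.08  0.01] gap 0.0393 j [  4.  18. -23.  49.   0. -79.]
tool shift cm [-0.41  0.06 -0.01] wx 0.00
```

View pics/s16.png

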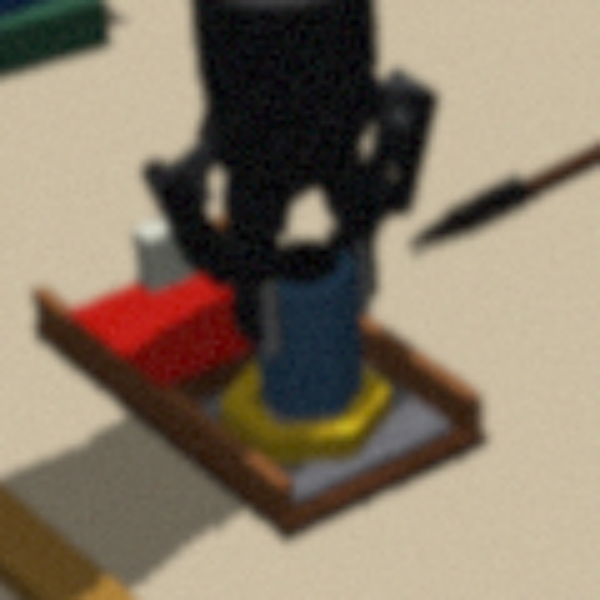

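Run:
```python
from pm import *
def hexp(x,y,z,ang,R):
    a=np.radians(ang+30+60*np.arange(6));return np.array([proj("side",(x+R*np.cos(t),y+R*np.sin(t),z)) for t in a])
S=cv2.imread("pics/s9.png");f=6;x0,x1,y0,y1=235,290,228,272
def yel(im):
    c=cv2.resize(im[y0:y1,x0:x1],None,fx=f,fy=f,interpolation=cv2.INTER_CUBIC);H=cv2.cvtColor(c,cv2.COLOR_BGR2HSV)
    return (H[...,0]>18)&(H[...,0]<40)&(H[...,1]>150)&(H[...,2]>70),H
m,H=yel(S);k=max(comps(m,50),key=lambda c:c[1][4])[2];ys,xs=np.nonzero(k)
print("collar u",xs.min()/f+x0,xs.max()/f+x0,"v",ys.min()/f+y0,ys.max()/f+y0)
inn=[c for c in comps(~k,200)]
for c in inn: print("hole?",c[0]/f+[x0,y0],c[1][:4]/f+[x0,y0,0,0])
p=hexp(.5004,.1130,.026,53,.0381);print("pred rim u",p[:,0].min(),p[:,0].max(),"v",p[:,1].min(),p[:,1].max())
p=hexp(.5004,.1130,.026,53,.0254);print("pred hole u",p[:,0].min(),p[:,0].max(),"v",p[:,1].min(),p[:,1].max())
im=env.read_camera("side")[:,:,::-1].copy();cv2.imwrite("pics/s17.png",im)
m,H=yel(im)
for v in (246,247,248,249,250,251):
    r=m[int((v-y0+.5)*f)];i=np.nonzero(r)[0];g=np.nonzero(np.diff(i)>20)[0]
    print(v,"yellow",i.min()/f+x0,i.max()/f+x0,"gap",[(round(i[q]/f+x0,1),round(i[q+1]/f+x0,1)) for q in g])
t=env.get_state()["tcp_pos"];p=hexp(t[0],t[1],.0245,173,.0231);print("pred pot u",p[:,0].min(),p[:,0].max(),"v",p[:,1].max(),t)
```

```text
collar u 243.83333333333334 277.5 v 238.5 262.1666666666667
hole? [262.96666667 249.93333333] [235. 228.  55.  44.]
hole? [261.11666667 250.58333333] [252.5        246.33333333  17.33333333   8.5       ]
pred rim u 244.77904692656037 279.16198693296724 v 238.51368678905237 256.64275660288536
pred hole u 250.54216712600714 273.4639791636417 v 241.42077936829688 253.50325135086362
246 yellow 246.5 278.0 gap [(np.float64(251.5), np.float64(272.8))]
247 yellow 245.5 278.0 gap [(np.float64(251.5), np.float64(272.8))]
248 yellow 245.16666666666666 277.8333333333333 gap [(np.float64(251.5), np.float64(272.3))]
249 yellow 244.83333333333334 278.0 gap [(np.float64(251.5), np.float64(271.5))]
250 yellow 244.66666666666666 277.6666666666667 gap [(np.float64(252.2), np.float64(270.7))]
251 yellow 244.66666666666666 277.5 gap [(np.float64(252.5), np.float64(269.8))]
pred pot u 251.8466960889806 272.6710492455803 v 253.37590770793398 [0.50104252 0.1130324  0.01787033]
```

Request:
drive_tool --plan '[[[0, 0.07, 0.06, 0, 0, 0, 0.2], [0, 0.07, 0.06, 0, 0, 0, 0.2], [0, 0, 0, 0, 0, 0, 0.2], [0, 0, 0, 0, 0, 0, 0.2], [0, 0, 0, 0, 0, 0, 0.2]]]'

```text
clock: 18.97
tcp_pos: [0.5004, 0.1141, 0.0179]
orientation: [0.53, -0.469, 0.529, 0.468]
wrist_force: [3.2, -2.2, 4.1]
finger_gap: 0.0391
```

```bash
python3 -c "
from h import *
go([.5004,.1130,.022],173)
"
```

```text
t 18.97 tcp [0.5004 0.1141 0.0179] alpha 172.98 tilt 0.1 F [ 3.2 -2.2  4.1] M [-0.47 -0.7  -0.05] gap 0.0391 j [  4.  18. -23.  49.  -0. -79.]
tool shift cm [-0.41 -0.01 -0.11] wx -0.02
```

Request:
drive_tool --plan '[[[0, 0.07, 0.06, 0, 0, 0, 0.2], [0, 0.07, 0.06, 0, 0, 0, 0.2], [0, 0, 0, 0, 0, 0, 0.2], [0, 0, 0, 0, 0, 0, 0.2], [0, 0, 0, 0, 0, 0, 0.2]]]'

```text
clock: 19.38
tcp_pos: [0.4968, 0.1161, 0.0168]
orientation: [0.529, -0.468, 0.53, 0.469]
wrist_force: [0.1, -1.1, -2.2]
finger_gap: 0.0392
```

```bash
python3 -c "
from h import *
go([.5004,.1130,.022],173)
"
```

```text
t 19.38 tcp [0.4968 0.1161 0.0168] alpha 173.03 tilt 0.15 F [ 0.1 -1.1 -2.2] M [-0.01  0.    0.04] gap 0.0392 j [  4.  18. -23.  49.   0. -79.]
tool shift cm [-0.52 -0.39 -0.26] wx 0.03
```

It has dropped off the rim edge: Fz is back to the pot's weight. I'll lower on.

Request:
drive_tool --plan '[[[0.1, 0, 0, 0, 0, 0, 0.2], [0.1, 0, 0, 0, 0, 0, 0.2], [0, 0, 0, 0, 0, 0, 0.2], [0, 0, 0, 0, 0, 0, 0.2], [0, 0, 0, 0, 0, 0, 0.2]]]'

```text
clock: 19.8
tcp_pos: [0.4982, 0.1158, 0.0156]
orientation: [0.53, -0.469, 0.53, 0.469]
wrist_force: [0.7, 0.4, -1.6]
finger_gap: 0.0396
```

```bash
python3 -c "
from h import *
go([.5004,.1130,.022],173)
"
```

```text
t 19.8 tcp [0.4982 0.1158 0.0156] alpha 173.01 tilt 0.01 F [ 0.7  0.4 -1.6] M [-0.04  0.    0.03] gap 0.0396 j [  4.  18. -23.  48.   0. -79.]
tool shift cm [-0.64 -0.26 -0.25] wx 0.01
```

Request:
drive_tool --plan '[[[0.15, 0, 0, 0, 0, 0, 0.2], [0.15, 0, 0, 0, 0, 0, 0.2], [0.1, 0, 0, 0, 0, 0, 0.2], [0, 0, 0, 0, 0, 0, 0.2], [0, 0, 0, 0, 0, 0, 0.2]]]'

```text
clock: 20.22
tcp_pos: [0.4981, 0.1157, 0.0115]
orientation: [0.53, -0.468, 0.53, 0.469]
wrist_force: [-0.1, -0.4, -1.8]
finger_gap: 0.0394
```

Request:
drive_tool --plan '[[[0.1, 0, 0, 0, 0, 0, 0.2], [0.1, 0, 0, 0, 0, 0, 0.2], [0.1, 0, 0, 0, 0, 0, 0.2], [0, 0, 0, 0, 0, 0, 0.2], [0, 0, 0, 0, 0, 0, 0.2]]]'

```text
clock: 20.63
tcp_pos: [0.4981, 0.1157, 0.0085]
orientation: [0.53, -0.468, 0.53, 0.469]
wrist_force: [-0.5, -0.2, -1.6]
finger_gap: 0.0395
```

```bash
python3 -c "
from h import *
go([.5004,.1130,.022],173)
"
```

```text
t 20.63 tcp [0.4981 0.1157 0.0085] alpha 173.0 tilt 0.01 F [-0.5 -0.2 -1.6] M [-0.05 -0.01  0.02] gap 0.0395 j [  4.  19. -24.  47.   0. -79.]
tool shift cm [-1.35 -0.26 -0.24] wx 0.00
```

Request:
drive_tool --plan '[[[0.1, 0, 0, 0, 0, 0, 0.2], [0.1, 0, 0, 0, 0, 0, 0.2], [0, 0, 0, 0, 0, 0, 0.2], [0, 0, 0, 0, 0, 0, 0.2], [0, 0, 0, 0, 0, 0, 0.2]]]'

```text
clock: 21.05
tcp_pos: [0.4982, 0.1157, 0.0066]
orientation: [0.53, -0.469, 0.53, 0.469]
wrist_force: [0.8, -0.3, -1.7]
finger_gap: 0.0397
```

Request:
drive_tool --plan '[[[0.1, 0, 0, 0, 0, 0, 0.2], [0.05, 0, 0, 0, 0, 0, 0.2], [0, 0, 0, 0, 0, 0, 0.2], [0, 0, 0, 0, 0, 0, 0.2], [0, 0, 0, 0, 0, 0, 0.2]]]'

```text
clock: 21.47
tcp_pos: [0.4983, 0.1157, 0.0052]
orientation: [0.53, -0.469, 0.529, 0.469]
wrist_force: [0.1, 0.3, -1.4]
finger_gap: 0.0398
```

Request:
drive_tool --plan '[[[0.1, 0, 0, 0, 0, 0, 0.2], [0, 0, 0, 0, 0, 0, 0.2], [0, 0, 0, 0, 0, 0, 0.2], [0, 0, 0, 0, 0, 0, 0.2], [0, 0, 0, 0, 0, 0, 0.2]]]'

```text
clock: 21.88
tcp_pos: [0.4984, 0.1157, 0.0044]
orientation: [0.53, -0.469, 0.529, 0.468]
wrist_force: [-1.8, 0.2, 4.0]
finger_gap: 0.0396
```

```bash
python3 -c "
from h import *
go([.5004,.1130,.022],173)
im=env.read_camera('side')[:,:,::-1];cv2.imwrite('pics/s18.png',cv2.resize(im[170:290,200:320],None,fx=5,fy=5))
"
```

```text
t 21.88 tcp [0.4984 0.1157 0.0044] alpha 173.0 tilt 0.03 F [-1.8  0.2  4. ] M [-0.03  0.28  0.01] gap 0.0396 j [  4.  19. -24.  47.   0. -79.]
tool shift cm [-1.76 -0.24 -0.25] wx 0.00
```

View pics/s18.png

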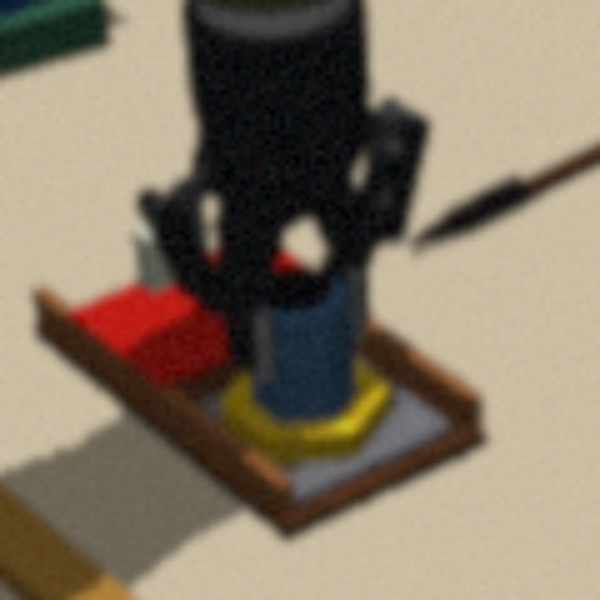

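The pot is home: floor contact came 14 mm below the rim contact. I'll release and withdraw upward.

Request:
drive_tool --plan '[[[-0.05, 0, 0, 0, 0, 0, 0.2], [0, 0, 0, 0, 0, 0, 0.3], [0, 0, 0, 0, 0, 0, 0.65], [0, 0, 0, 0, 0, 0, 0.65], [0, 0, 0, 0, 0, 0, 0.65]]]'

```text
clock: 22.35
tcp_pos: [0.4982, 0.1157, 0.0043]
orientation: [0.53, -0.468, 0.53, 0.469]
wrist_force: [-0.4, -0.3, 0.1]
finger_gap: 0.0554
```

Request:
drive_tool --plan '[[[0, 0, 0, 0, 0, 0, 0.65], [-0.5, 0, 0, 0, 0, 0, 0.65], [-1, 0, 0, 0, 0, 0, 0.65], [-1.5, 0, 0, 0, 0, 0, 0.65], [-2, 0, 0, 0, 0, 0, 0.65]]]'

```text
clock: 22.77
tcp_pos: [0.4973, 0.1156, 0.0549]
orientation: [0.529, -0.468, 0.53, 0.469]
wrist_force: [-0.5, 0.7, 0.4]
finger_gap: 0.0559
```

Request:
drive_tool --plan '[[[-3, 0, 0, 0, 0, 0, 0.65], [-3, 0, 0, 0, 0, 0, 0.65], [-2, 0, -2, 0, 0, 0, 0.65], [0, 0, -3, 0, 0, 0, 0.65], [0, 0, -3, 0, 0, 0, 0.65]]]'

```text
clock: 23.18
tcp_pos: [0.4901, 0.0359, 0.1377]
orientation: [0.53, -0.471, 0.528, 0.468]
wrist_force: [0.6, -0.8, -0.0]
finger_gap: 0.0557
```

Request:
drive_tool --plan '[[[0, 0, -3, 0, 0, 0, 0.65], [0, 0, -3, 0, 0, 0, 0.65], [0, 0, -3, 0, 0, 0, 0.65], [0, 0, -3, 0, 0, 0, 0.65], [0, 0, -3, 0, 0, 0, 0.65]]]'

```text
clock: 23.6
tcp_pos: [0.4701, -0.114, 0.1358]
orientation: [0.53, -0.469, 0.529, 0.468]
wrist_force: [0.2, 0.0, -1.0]
finger_gap: 0.0557
```

Request:
drive_tool --plan '[[[0, 0, 0, 0, 0, 0, 0.65], [0, 0, 0, 0, 0, 0, 0.65], [0, 0, 0, 0, 0, 0, 0.65], [0, 0, 0, 0, 0, 0, 0.65], [0, 0, 0, 0, 0, 0, 0.65]]]'

```text
clock: 24.02
tcp_pos: [0.4703, -0.1115, 0.1348]
orientation: [0.529, -0.469, 0.529, 0.469]
wrist_force: [-0.1, 0.3, 0.3]
finger_gap: 0.0556
```

```bash
python3 -c "
from h import *
go([.5004,.1130,.022],173)
im=env.read_camera('side')[:,:,::-1];cv2.imwrite('pics/s19.png',im)
t=env.read_camera('top')[:,:,::-1];cv2.imwrite('pics/t19.png',t)
a=cv2.resize(im[200:290,190:310],None,fx=4,fy=4);b=cv2.resize(t[225:315,145:265],None,fx=4,fy=4)
cv2.imwrite('pics/c19.png',cv2.resize(np.hstack([a,b]),None,fx=.8,fy=.8))
"
```

```text
t 24.02 tcp [ 0.4703 -0.1115  0.1348] alpha 173.1 tilt 0.02 F [-0.1  0.3  0.3] M [0.08 0.02 0.04] gap 0.0556 j [ -23.    9.  -17.   64.    0. -106.]
tool shift cm [11.29 -0.29 22.64] wx 0.10
```

View pics/c19.png

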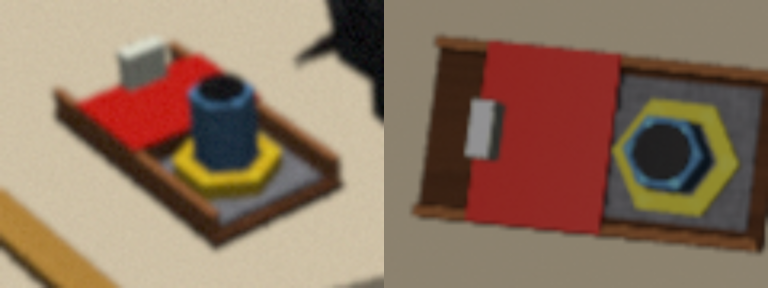

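View pics/t19.png

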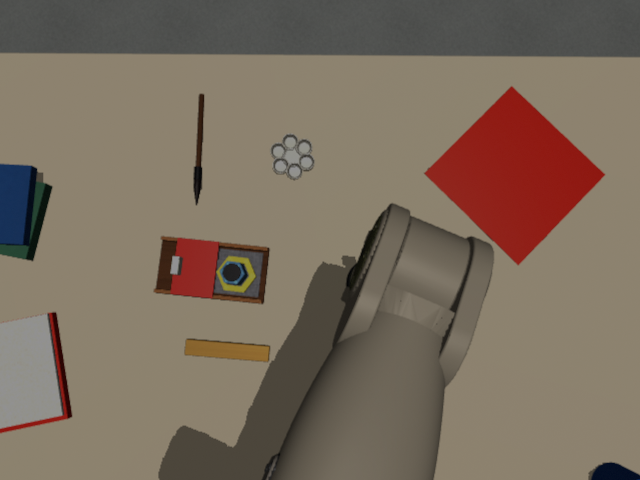

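The pot stands upright inside the collar at top (233,272), the cover is open, and the palette, brush and paperweight look unmoved. The arm hides the ink bottle in this view. One last check of the lid height, then I'll hand in.

Run:
```python
from h import *
t=cv2.imread("pics/t19.png");s=cv2.imread("pics/s19.png")
def c(im,x0,x1,y0,y1):
    H=cv2.cvtColor(im,cv2.COLOR_BGR2HSV);m=np.zeros(im.shape[:2],np.uint8);m[y0:y1,x0:x1]=((H[...,2]<55)&(H[...,1]<90))[y0:y1,x0:x1]
    return max(comps(m,15),key=lambda k:k[1][4])[:2]
a=c(t,222,244,262,284);b=c(s,245,275,218,240);print(a,b,two(a[0],b[0]))
print("expect lid top px",proj("top",[.5004,.113,.083]),proj("side",[.5004,.113,.083]),"if on rim",proj("side",[.5004,.113,.097]))
T0=cv2.imread("pics/top0.png");S0=cv2.imread("pics/side0.png")
for n,r in(("bottle side",(S0,s,285,325,305,365)),("palette",(T0,t,265,320,130,185)),("brush",(T0,t,190,210,90,210)),("weight",(T0,t,180,275,335,365))):
    A,B,x0,x1,y0,y1=r;print(n,np.abs(A[y0:y1,x0:x1].astype(int)-B[y0:y1,x0:x1]).mean().round(2))
```

```text
(array([231.3, 272. ]), array([223, 264,  17,  17, 232], dtype=int32)) (array([258.9, 227. ]), array([253, 224,  12,   7,  55], dtype=int32)) (array([0.49991626, 0.11551485, 0.07842758]), np.float64(0.0029548423881078836))
expect lid top px [231.8350462  272.22816435] [260.38352476 225.53415045] if on rim [259.96574411 219.99072687]
bottle side 22.96
palette 9.0
brush 7.56
weight 8.42
```

View pics/s19.png

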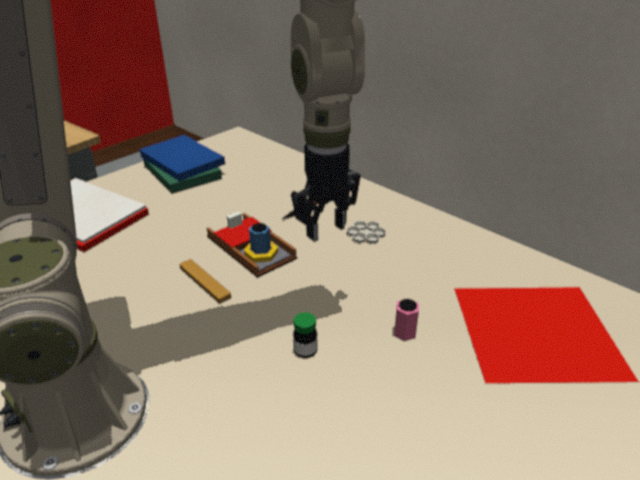

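The side view shows the bottle still at (305,335), so the difference there was only the arm's shadow. The pot is home at (260,240) and the robot is clear of everything. Handing in.

```bash
python3 -c "
from workcell import env
print(env.hand_in())"
```

```text
the job is handed in; nothing more can be done
None
```

I slid the red cover to its stop, set the blue ink pot into the yellow collar's pocket, released it and backed the arm clear. I handed in at about 24 s of the 72 s allowed.

**Cover:** I moved it about 71 mm by its tab until it stopped moving, with the push reading 14 N.

**Pot:** After one short shuffle it dropped off the rim and met the floor 14 mm lower, the pocket's full depth. The highest bearing force I read with it was about 7 N, and the tool stayed within 0.2° of upright at every check.

**Last checks:**
- **Lid height:** the two views put it at 78 mm against an expected 83 mm (97 mm if the pot were still on the rim). The rays missed each other by 3 mm, so this confirms the pot is home but is not an exact height.
- **Bystanders:** palette, brush, ink bottle and paperweight look unmoved. The bottle region showed a larger image difference, which the side view showed to be the arm's shadow.

**Disagreements:**
- **Fingertip height:** the real fingertips sit about 39 mm above the reported TCP. My first closing on the tab missed because of this. I confirmed the offset by pressing the tab top with about 11 N and allowed for it afterwards.
- **Sideways offset:** the pot only dropped in about 2–3 mm off the collar centre I had measured by camera.

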